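# Park and chock the vinegar casks and set out the cups

## Task

Set up the vinegar tasting: without lifting them, roll both casks along their runner boards until each lies still on the dark steel line, left to rest there by itself. Only when both are parked, take stop blocks by their stems from the compartment tray and stand two of them upright and snug against each cask, one on either side in its rolling direction, so that it stays on its line; and set every tasting cup from the tray (one to three) upright on the terracotta serving slab. Leave everything else as it is.

Things in the scene. Friction and masses are not known exactly. Their poses are not given: they have to be found in the camera images.
- caskA: small dark oak cask with two steel hoops, a plain cylinder 100 mm in diameter and 105 mm long, 0.4 to 0.8 kg, lying on boardA. Too fat for the gripper. Origin: centre of the cylinder (50 mm above the board's top); its x axis is the cylinder's axis, y and z turn as it rolls. Rolling resistance is small but real: let go at 40 mm/s it coasts about 10 mm, and a hard touch sends it 50 mm or more
- caskB: the same cask on boardB. Origin: centre of the cylinder, x along its axis
- boardA: fixed beech runner board, 135 mm (x) by 360 mm (y, roughly left-right) by 8 mm thick, with side rails 12 mm above its top (113 mm apart) and end stops 25 mm above its top, all 11 mm thick. Origin: centre of its underside. A dark steel line is inlaid across it (along x), 50 mm from the centre towards its +y end. caskA starts 90 to 170 mm towards the other end
- boardB: fixed beech runner board, 135 mm (x) by 360 mm (y, roughly left-right) by 8 mm thick, with side rails 12 mm above its top (113 mm apart) and end stops 25 mm above its top, all 11 mm thick. Origin: centre of its underside. A dark steel line is inlaid across it (along x), 50 mm from the centre towards its -y end. caskB starts 90 to 170 mm towards the other end. Boards may swap places
- boardA_mark (a point): middle of boardA's steel line, on the board's top face (8 mm above the ledge); axes as boardA's: x along the line, y along the board
- boardB_mark (a point): middle of boardB's steel line, on the board's top face; axes as boardB's: x along the line, y along the board
- tray: fixed low wooden tray, 289 mm (x) by 147 mm (y) by 28 mm high, walls and floor 5 mm, four by two compartments 66 mm square; four hold a stop block each, others a cup or a cork, in any order. Origin: centre of its underside
- block0: wooden stop block: a square base 44 x 44 x 24 mm with a square upright stem 16 x 16 mm in the middle rising to 74 mm above the underside; sides of base and stem along its x and y. 0.13 kg. Origin: centre of the underside, z up. All four are alike. Stood square against a parked cask the base's top edge touches it with the block's centre 65 mm (along the board) from the cask's axis
- block1: wooden stop block: a square base 44 x 44 x 24 mm with a square upright stem 16 x 16 mm in the middle rising to 74 mm above the underside; sides of base and stem along its x and y. 0.13 kg. Origin: centre of the underside, z up. All four are alike. Stood square against a parked cask the base's top edge touches it with the block's centre 65 mm (along the board) from the cask's axis
- block2: wooden stop block: a square base 44 x 44 x 24 mm with a square upright stem 16 x 16 mm in the middle rising to 74 mm above the underside; sides of base and stem along its x and y. 0.13 kg. Origin: centre of the underside, z up. All four are alike. Stood square against a parked cask the base's top edge touches it with the block's centre 65 mm (along the board) from the cask's axis
- block3: wooden stop block: a square base 44 x 44 x 24 mm with a square upright stem 16 x 16 mm in the middle rising to 74 mm above the underside; sides of base and stem along its x and y. 0.13 kg. Origin: centre of the underside, z up. All four are alike. Stood square against a parked cask the base's top edge touches it with the block's centre 65 mm (along the board) from the cask's axis
- cup0: white ceramic tasting cup without handle, 36 mm across the rim (a little narrower at the foot), 60 mm high, wall 3 mm, 0.08 kg, upright in a compartment of the tray (absent in some runs). Origin: centre of the underside, z up
- cup1: white ceramic tasting cup without handle, 36 mm across the rim (a little narrower at the foot), 60 mm high, wall 3 mm, 0.08 kg, upright in a compartment of the tray (absent in some runs). Origin: centre of the underside, z up
- cup2: white ceramic tasting cup without handle, 36 mm across the rim (a little narrower at the foot), 60 mm high, wall 3 mm, 0.08 kg, upright in a compartment of the tray (absent in some runs). Origin: centre of the underside, z up
- server: fixed flat terracotta serving slab, 220 mm (x) by 100 mm (y) by 12 mm thick, on the ledge at the robot's right. Origin: centre of its underside
- bowl: yellow ceramic bowl, 160 mm across, 70 mm high; not part of the job
- canister: clear acrylic canister with a white snap lid, 104 mm across, 102 mm high; not part of the job
- mill: dark wooden pepper mill, 56 mm across, 115 mm high; not part of the job
- stopper: cork stopper, 32 mm across, 40 mm high, in one compartment of the tray; not part of the job
- saltpot: small terracotta salt pot, 60 mm across, 40 mm high, on the ledge; not part of the job
Things that resemble listed ones, but are neither listed nor needed, are in the scene too. What is shaped like the cup2 but red or yellow is not meant.

How it is judged (in metres and radians):
On the way:
1. both casks lie still on their lines, untouched by the robot, all four stop blocks still in the tray (y of caskA in the frame of boardA_mark between -0.01 and 0.01 m and x of caskA in the frame of boardA_mark between -0.03 and 0.03 m and angle between the x axis of caskA and the x axis of boardA, either way round below 0.15 rad and linear speed of each of caskA, caskB below 0.01 m/s and contact force between each of caskA, caskB and the fingers below 0.05 N and y of caskB in the frame of boardB_mark between -0.01 and 0.01 m and x of caskB in the frame of boardB_mark between -0.03 and 0.03 m and angle between the x axis of caskB and the x axis of boardB, either way round below 0.15 rad and horizontal distance between each of block0, block1, block2, block3 and tray below 0.16 m and z of each of block0, block1, block2, block3 in the frame of tray below 0.03 m), for 0.3 s.
At the end, for the whole second after the job is handed in: each cask at rest, its axis within 10 mm of its line and 0.15 rad; on either side a block upright within 0.1 rad, origin within 90 mm of the cask's centre (gap up to about 10 mm), the two over 100 mm apart; every cup present at rest, upright within 0.1 rad, its middle over the serving slab (y of caskA in the frame of boardA_mark between -0.01 and 0.01 m and x of caskA in the frame of boardA_mark between -0.03 and 0.03 m and angle between the x axis of caskA and the x axis of boardA, either way round below 0.15 rad and linear speed of each of caskA, caskB, cup0, cup1, cup2 below 0.01 m/s and ((distance between each of block1, block0 and caskA below 0.09 m and angle between each of block1, block0's own z axis and vertical below 0.1 rad and horizontal distance between block1 and block0 above 0.1 m) or (distance between each of block2, block0 and caskA below 0.09 m and angle between each of block2, block0's own z axis and vertical below 0.1 rad and horizontal distance between block2 and block0 above 0.1 m) or (distance between each of block2, block1 and caskA below 0.09 m and angle between each of block2, block1's own z axis and vertical below 0.1 rad and horizontal distance between block2 and block1 above 0.1 m) or (distance between each of block3, block0 and caskA below 0.09 m and angle between each of block3, block0's own z axis and vertical below 0.1 rad and horizontal distance between block3 and block0 above 0.1 m) or (distance between each of block3, block1 and caskA below 0.09 m and angle between each of block3, block1's own z axis and vertical below 0.1 rad and horizontal distance between block3 and block1 above 0.1 m) or (distance between each of block3, block2 and caskA below 0.09 m and angle between each of block3, block2's own z axis and vertical below 0.1 rad and horizontal distance between block3 and block2 above 0.1 m)) and y of caskB in the frame of boardB_mark between -0.01 and 0.01 m and x of caskB in the frame of boardB_mark between -0.03 and 0.03 m and angle between the x axis of caskB and the x axis of boardB, either way round below 0.15 rad and ((distance between each of block1, block0 and caskB below 0.09 m and angle between each of block1, block0's own z axis and vertical below 0.1 rad and horizontal distance between block1 and block0 above 0.1 m) or (distance between each of block2, block0 and caskB below 0.09 m and angle between each of block2, block0's own z axis and vertical below 0.1 rad and horizontal distance between block2 and block0 above 0.1 m) or (distance between each of block2, block1 and caskB below 0.09 m and angle between each of block2, block1's own z axis and vertical below 0.1 rad and horizontal distance between block2 and block1 above 0.1 m) or (distance between each of block3, block0 and caskB below 0.09 m and angle between each of block3, block0's own z axis and vertical below 0.1 rad and horizontal distance between block3 and block0 above 0.1 m) or (distance between each of block3, block1 and caskB below 0.09 m and angle between each of block3, block1's own z axis and vertical below 0.1 rad and horizontal distance between block3 and block1 above 0.1 m) or (distance between each of block3, block2 and caskB below 0.09 m and angle between each of block3, block2's own z axis and vertical below 0.1 rad and horizontal distance between block3 and block2 above 0.1 m)) and x of cup0 in the frame of server between -0.11 and 0.11 m and y of cup0 in the frame of server between -0.05 and 0.05 m and z of cup0 in the frame of server between 0.007 and 0.018 m and angle between each of cup0, cup1, cup2's own z axis and vertical below 0.1 rad and x of cup1 in the frame of server between -0.11 and 0.11 m and y of cup1 in the frame of server between -0.05 and 0.05 m and z of cup1 in the frame of server between 0.007 and 0.018 m and x of cup2 in the frame of server between -0.11 and 0.11 m and y of cup2 in the frame of server between -0.05 and 0.05 m and z of cup2 in the frame of server between 0.007 and 0.018 m); the robot touches nothing.
It fails at once if caskA is lifted off its board (25 mm or more) (height (world z) of caskA above 0.083 m).
It fails at once if caskB is lifted off its board (25 mm or more) (height (world z) of caskB above 0.083 m).
It fails at once if another thing on the ledge or in the tray is moved by more than 30 mm (distance of any of bowl, canister, mill, stopper, saltpot from where it was at the start of the episode above 0.03 m).
Of cup0, cup1, cup2 only 1 to 3 are there at a start; the rules pass over those that are not, and their reading is None.
At some moment in a run one of caskA, caskB may be knocked a few centimetres aside while the robot is not near it.
It also fails if it takes over 210 s, if anything falls off the work surface, if the arm or the gripper's body presses on something with over 40 N, if the wrist force passes 120 N, or if a joint passes its speed limit or range.

## Robot

A 6-joint arm with a two-finger parallel gripper is mounted at the origin on the work surface. World frame = base frame: x ahead of the robot, y to its left, z up, the work surface at z = 0. Lengths are in mm, angles in rad, forces in N, time in s.
With the tool pointing down it reaches from about 275 to 1000 mm from the base axis. Payload 8.4 kg.
Tool frame: the origin (TCP) lies at the very end of the fingers, on their centre line; the grasp point (between the pads) lies 19 mm behind it; z points along the fingers, x is the direction in which the jaws open and shut, and the axes are right-handed (so a half turn about z gives the same grasp; the last joint's range is limited). The gripper opens to 85 mm and grips with 20 to 120 N. Pads are 22 mm wide; open, the fingers measure 114 mm over their backs; the gripper's body (76 mm by 85 mm) begins 54 mm behind the grasp point. The pads swing forward as they close: fully open they stand 13 mm farther back than shut.
Start: joints at [1.275, 0.353, 1.633, -0, 1.155, -0.002], TCP at [180.993, 598.222, 231.281] pointing down, gripper open.
Joint ranges: [-2.63, 2.63], [-0.92, 2.1], [0.06, 2.66], [-1.3, 4.44], [0, 2.69], [-3.02, 3.02]. Speed limits (rad/s): [2.22, 2.22, 2.79, 3.14, 3.14, 3.14].

## Interface

Orientations are given as [roll, pitch, yaw] about the fixed x, y, z axes, in that order (R = Rz(yaw) Ry(pitch) Rx(roll)).
In Python, from rig import r gives the robot as it stands. The module is installed in compiled form; this text tells all that it offers.
- The arm moves only by the tool apply_moves, never from a script. Its argument "targets" is a list that holds one entry, the list of rows, each a list of 7 numbers: the gripper's target within -1 to 1 (fully open at 1, half-way at 0, shut at -1), then the shift along the tool's x, y, z in cm, then the turn, a rotation vector about the tool's x, y, z in degrees. A call has 1 to 8 rows; each row is the pose to reach, as a shift and turn from the pose measured when the call began, along the tool's axes at that moment; what a row does not reach only later rows make up. A row lasts 1/10 s, in which the tool goes at most 50 mm and 8.59 degrees, less where a joint would pass 70% of its speed; a pose out of reach is approached as far as the arm can. A call with a gripper value outside its range is refused whole. The fingers move at their own pace and stop on an object; "newtons" is the grip in N (left out, the last holds). Time passes only in rows, so rows that repeat a pose let the fingers close. It gives the time, the measured TCP pose, the force and the opening at its end, in the units of the state.
- r.sense(): the state, without advancing time (a new reading comes with each control period).
- r.grab_frame(name): name is "scene" or "top"; returns a dict with "pixels" (384x512x3 uint8, red, green, blue), "fov_y" (degrees; the focal length in pixels is half the picture's height over the tangent of half this angle, whatever the lens; pixels are square), "cx", "cy" (the principal point, pixels), "R" (3x3) and "t" (3): a world point X has camera coordinates R X + t. Camera axes: x right, y down, z forward; pixel columns grow to the right and rows downward; lengths in mm; the calibration is good to about 2 mm. A picture is of the moment at which its call begins. There is no depth.
- r.sign_off(): hands the job in, once; it reports no verdict.
The state is a dict: "clock": time; "qpos": joint angles; "qvel": joint speeds; "joint_efforts": joint torques, N m; "eef_pos": TCP position; "tcp_rot": TCP orientation; "contact_force": force on the tool from outside, world axes, zero at the start; "wrist_torque": the same for the moment, N m; "opening": opening from 0.0 (shut) to 1.0 (fully open).
Only numpy, scipy, OpenCV 4.12 (cv2) and the standard library are available. Lean on these libraries where they do the work, as an engineer would, in place of code of your own. Each camera call takes 0.05 s, during which the arm holds its last target. There are 200 camera calls.

## Working session

There is one attempt and no reset: what is moved stays moved. The work goes in short steps, Python scripts to look and compute and a tool call to move; the robot and the scene stay as the last step left them, time stands still between calls to the robot, and variables do not carry over. Pictures are saved under pics/ and viewed, about 12 in all and at most 16, crops included, and the job is handed in when it is done.

Besides the shell and the picture viewer there is one more tool, called after "Call:" as a command line: name --argument value ..., lists and objects as JSON in quotes. apply_moves: Moves the arm, as the interface text tells. Its arguments: {"type":"object","properties":{"targets":{"type":"array"},"newtons":{"type":"number"}},"required":["targets"]}

```bash
mkdir -p pics
cat > h.py <<'E'
from rig import r
import numpy as np, cv2, json
from scipy.spatial.transform import Rotation as Ro
def grab(n,out=None):
    f=r.grab_frame(n)
    im=cv2.cvtColor(np.array(f["pixels"]),cv2.COLOR_RGB2BGR)
    if out: cv2.imwrite('pics/'+out+'_raw.png',im); cv2.imwrite('pics/'+out+'.png',cv2.resize(im,(800,600),interpolation=cv2.INTER_CUBIC))
    return f,im
def px2w(f,u,v,z):
    fl=192/np.tan(np.radians(f["fov_y"])/2)
    R=np.array(f["R"]);t=np.array(f["t"])
    d=R.T@np.array([(u-f["cx"])/fl,(v-f["cy"])/fl,1]);c=-R.T@t
    return c+d*(z-c[2])/d[2]
def w2px(f,X):
    fl=192/np.tan(np.radians(f["fov_y"])/2)
    p=np.array(f["R"])@np.array(X,float)+np.array(f["t"])
    return p[:2]/p[2]*fl+[f["cx"],f["cy"]]
E
python3 - <<'E'
from h import *
s=r.sense();print(s)
for n in("scene","top"):
    f,im=grab(n,n+'0');print(n,f["fov_y"],f["cx"],f["cy"],-np.array(f["R"]).T@f["t"],np.round(f["R"],3).tolist())
E
```

```text
{'clock': 0.0, 'qpos': array([ 1.27459173e+00,  3.53649454e-01,  1.63412882e+00, -9.89861884e-06,
        1.15521705e+00, -2.38389503e-03]), 'qvel': array([-0.00024178, -0.00115468,  0.00091071,  0.00026606,  0.00057756,
        0.00015531]), 'joint_efforts': array([ 1.23725491e-03, -6.05259919e+01, -3.42065692e+01,  8.45059412e-05,
        9.47689667e-03, -5.19915950e-07]), 'eef_pos': array([180.86058926, 597.75913562, 230.56314782]), 'tcp_rot': array([3.14158695e+00, 1.40269264e-03, 1.27697962e+00]), 'contact_force': array([ 0.25266697, -0.01707899,  0.18363918]), 'wrist_torque': array([ 0.01330846, -0.03900961,  0.0237907 ]), 'opening': 1.0015001817226943}
scene 53.005798034324336 260.417382870379 193.19564941113222 [1324.26887069  598.87056196  676.02088818] [[-0.622, 0.783, 0.023], [0.4, 0.343, -0.85], [-0.673, -0.519, -0.526]]
top 46.38701657224716 263.82669206361345 194.41135290640696 [ 289.56539444   24.35278493 1402.40378289] [[-0.069, -0.998, -0.005], [-0.977, 0.069, -0.2], [0.2, -0.009, -0.98]]
```

View pics/top0.png

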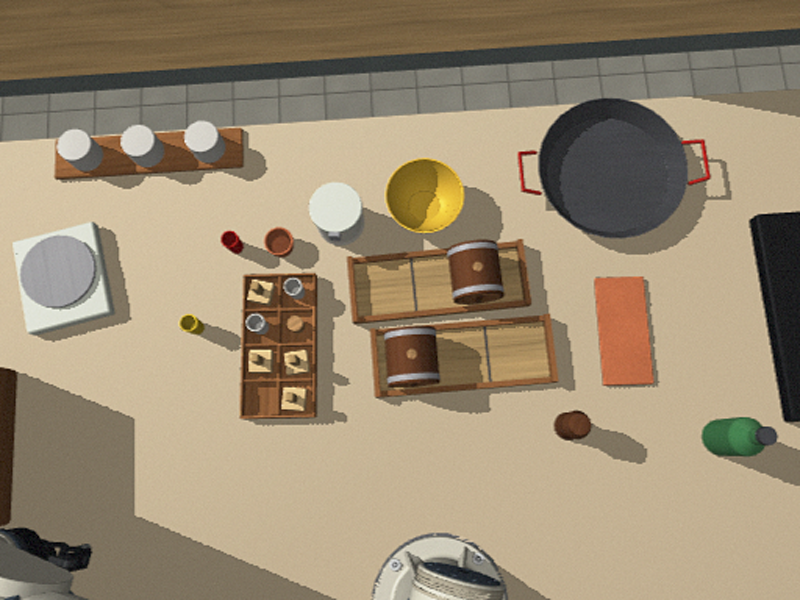

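View pics/scene0.png

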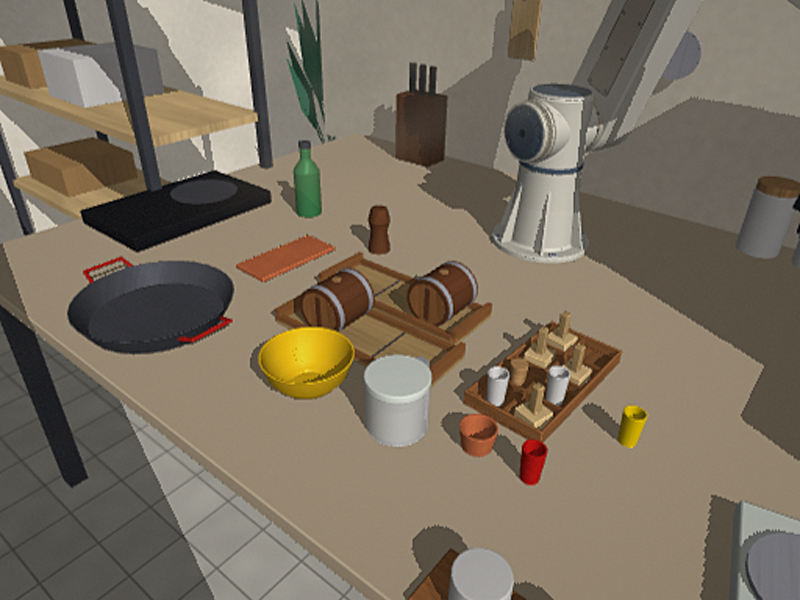

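The top view shows both boards, with the far board's line at (413,284) and the near board's at (487,350). Two white cups are at (293,287) and (256,322), the blocks sit in 4 compartments, and the slab is at (625,330). I'll enlarge it.

Run:
```python
import cv2
im=cv2.imread('pics/top0_raw.png')
c=im[150:260,220:360];cv2.imwrite('pics/c1.png',cv2.resize(c,(770,605)[:2] if 0 else (763,600),interpolation=cv2.INTER_CUBIC))
c=im[165:275,145:215];cv2.imwrite('pics/c2.png',cv2.resize(c,(382,600),interpolation=cv2.INTER_CUBIC))
```

```text
(no output)
```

View pics/c1.png

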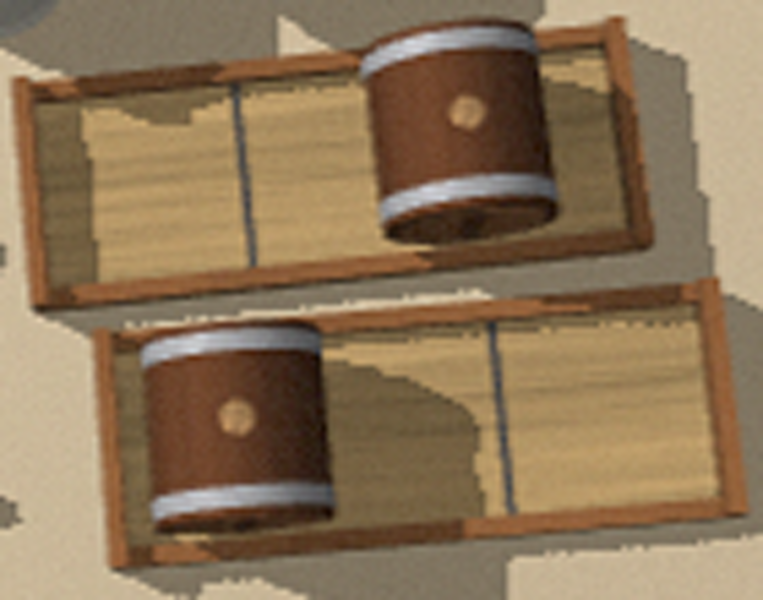

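View pics/c2.png

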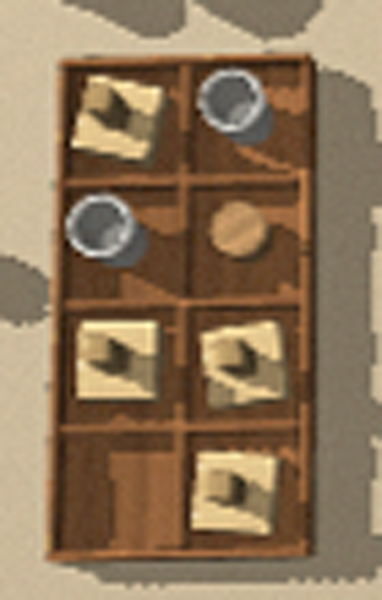

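```bash
cat > m.py <<'E'
from h import *
from scipy.optimize import least_squares
f,_=grab("top")
def C(k,x,y):
    s={1:(220,150,5.45),2:(145,165,5.456),0:(0,0,1.5625)}[k]
    return np.array([s[0]+(x+.5)/s[2]-.5,s[1]+(y+.5)/s[2]-.5])
def fit(P,M,p0=(450,0,0)):
    def e(p):
        c,s=np.cos(p[2]),np.sin(p[2])
        return np.concatenate([w2px(f,[p[0]+c*a-s*b,p[1]+s*a+c*b,z])-q for q,(a,b,z) in zip(P,M)])
    q=least_squares(e,p0,x_scale=[10,10,.1]);print(np.round(q.x,3),'rms',np.round(np.sqrt(np.mean(q.fun**2)),2));return q.x
# order TL,TR,BR,BL in image : (+x,+y),(+x,-y),(-x,-y),(-x,+y)
def rect(k,pts,hx,hy,z): return fit([C(k,*p) for p in pts],[(hx,hy,z),(hx,-hy,z),(-hx,-hy,z),(-hx,hy,z)])
P={}
for n,c,l,ly in(('A',[(12,80),(624,18),(652,245),(36,310)],[(236,85),(252,267)],50),('B',[(95,332),(716,280),(746,514),(116,568)],[(492,322),(512,513)],-50)):
    P[n]=fit([C(1,*p) for p in c+l],[(67.5,180,33),(67.5,-180,33),(-67.5,-180,33),(-67.5,180,33),(56.5,ly,8),(-56.5,ly,8)])
    p=P[n];print(n,'mark',p[0]-np.sin(p[2])*ly,p[1]+np.cos(p[2])*ly,[px2w(f,*C(1,*q),8).round(1)[:2] for q in l])
print('tray');rect(2,[(63,57),(313,57),(311,553),(50,556)],144.5,73.5,28)
print('server');rect(0,[(595,278),(643,277),(653,384),(603,386)],50,110,12)
print('server alt');rect(0,[(595,278),(643,277),(653,384),(603,386)],110,50,12)
print('blocks')
for b,t in(([(87,77),(163,84),(153,158),(72,140)],(100,100)),([(80,322),(159,320),(157,398),(78,399)],(97,347)),([(201,335),(276,320),(288,393),(208,405)],(232,355)),([(200,452),(277,456),(275,535),(192,527)],(222,485))):
    rect(2,b,22,22,29);print('  stem',px2w(f,*C(2,*t),79).round(1))
for c in((231,99),(101,225)): print('cup',px2w(f,*C(2,*c),65).round(1))
for n,c in(('A',(459,128)),('B',(237,422))):
    w=px2w(f,*C(1,*c),58);p=P[n];d=w[:2]-p[:2];print('cask',n,w.round(1),'y in board',-np.sin(p[2])*d[0]+np.cos(p[2])*d[1])
E
python3 m.py
```

```text
[ 6.15281e+02 -4.35990e+01  3.30000e-02] rms 0.6
A mark 613.6158330714977 6.372839749793641 [array([670.7,   7.7]), array([560.8,   5.9])]
[ 4.61164e+02 -8.12270e+01  1.70000e-02] rms 0.63
B mark 462.02622008295276 -131.21921271858068 [array([ 518.7, -130.4]), array([ 408. , -131.9])]
tray
[ 5.09598e+02  2.81045e+02 -4.90000e-02] rms 0.58
server
[ 4.89091e+02 -4.07631e+02  1.20000e-02] rms 19.01
server alt
[ 4.90361e+02 -4.07543e+02 -4.60000e-02] rms 0.27
blocks
[ 6.20103e+02  3.15274e+02 -2.15000e-01] rms 0.58
  stem [617.1 314.9  79. ]
[ 4.78229e+02  3.19034e+02 -5.10000e-02] rms 0.08
  stem [479.1 319.8  79. ]
[4.71346e+02 2.48775e+02 1.01000e-01] rms 0.38
  stem [469.6 246.6  79. ]
[ 3.99168e+02  2.55402e+02 -1.22000e-01] rms 0.33
  stem [399.6 254.4  79. ]
cup [616.  244.4  65. ]
cup [549.2 319.1  65. ]
cask A [ 623.  -116.2   58. ] y in board -72.80094077965433
cask B [464.5  21.   58. ] y in board 102.10781718640469
```

```bash
cat >> h.py <<'E'
def go(*wps):
    """world waypoints (x,y,z,yaw) -> tool-frame shift cm, turn deg, from now"""
    s=r.sense();p=np.array(s["eef_pos"]);R=Ro.from_euler('xyz',s["tcp_rot"])
    print('t',round(s["clock"],2),'at',p.round(1),np.round(s["tcp_rot"],3),'open',round(s["opening"],3),'F',np.round(s["contact_force"],1))
    for w in wps:
        T=Ro.from_euler('xyz',[np.pi,0,w[3]])
        print(w,'->',(R.inv().apply(np.array(w[:3])-p)/10).round(2),np.degrees((R.inv()*T).as_rotvec()).round(1))
A=(615.3,-43.6,.033);B=(461.2,-81.2,.017)
def bp(b,x,y,z,dy=0): # board frame -> world waypoint
    c,s=np.cos(b[2]),np.sin(b[2]);return (round(b[0]+c*x-s*y,1),round(b[1]+s*x+c*y,1),z,b[2]+dy)
E
python3 -c "
from h import *
go(bp(A,0,-152,200),bp(A,0,-152,50))"
```

```text
t 0.15 at [180.9 597.9 230.7] [-3.142e+00  1.000e-03  1.277e+00] open 0.998 F [-0.8  0.6 -0.5]
(np.float64(620.3), np.float64(-195.5), 200, 0.033) -> [-63.21  65.04   3.14] [ 0.   0.1 71.3]
(np.float64(620.3), np.float64(-195.5), 50, 0.033) -> [-63.19  65.04  18.14] [ 0.   0.1 71.3]
```

Call:
apply_moves --targets '[[[0, -63.2, 65.0, 3.0, 0, 0, 71.3], [0, -63.2, 65.0, 3.0, 0, 0, 71.3], [0, -63.2, 65.0, 3.0, 0, 0, 71.3], [0, -63.2, 65.0, 3.0, 0, 0, 71.3], [0, -63.2, 65.0, 3.0, 0, 0, 71.3], [0, -63.2, 65.0, 3.0, 0, 0, 71.3], [0, -63.2, 65.0, 3.0, 0, 0, 71.3], [0, -63.2, 65.0, 3.0, 0, 0, 71.3]]]'

```text
clock: 0.95
eef_pos: [375.0, 246.6, 218.1]
tcp_rot: [3.141, 0.0, 0.071]
contact_force: [1.2, 1.1, -0.1]
opening: 0.499
```

```bash
python3 -c "
from h import *
go(bp(A,0,-152,200),bp(A,0,-152,50))"
```

```text
t 0.95 at [375.  246.6 218.1] [3.141 0.    0.071] open 0.499 F [ 1.2  1.1 -0.1]
(np.float64(620.3), np.float64(-195.5), 200, 0.033) -> [21.32 45.84  1.85] [0.  0.  2.2]
(np.float64(620.3), np.float64(-195.5), 50, 0.033) -> [21.32 45.82 16.85] [0.  0.  2.2]
```

Call:
apply_moves --targets '[[[0, 21.3, 45.8, 1.8, 0, 0, 2.2], [0, 21.3, 45.8, 1.8, 0, 0, 2.2], [0, 21.3, 45.8, 1.8, 0, 0, 2.2], [0, 21.3, 45.8, 1.8, 0, 0, 2.2], [0, 21.3, 45.8, 1.8, 0, 0, 2.2], [0, 21.3, 45.8, 1.8, 0, 0, 2.2], [0, 21.3, 45.8, 1.8, 0, 0, 2.2], [0, 21.3, 45.8, 1.8, 0, 0, 2.2]]]'

```text
clock: 1.75
eef_pos: [568.7, -103.5, 204.0]
tcp_rot: [3.141, 0.0, 0.032]
contact_force: [1.4, 1.0, 0.7]
opening: 0.502
```

```bash
python3 -c "
from h import *
go(bp(A,0,-152,200),bp(A,0,-152,50))"
```

```text
t 1.75 at [ 568.7 -103.5  204. ] [3.141 0.    0.032] open 0.502 F [1.4 1.  0.7]
(np.float64(620.3), np.float64(-195.5), 200, 0.033) -> [4.86 9.37 0.41] [ 0.  0. -0.]
(np.float64(620.3), np.float64(-195.5), 50, 0.033) -> [ 4.86  9.36 15.41] [ 0.  0. -0.]
```

Call:
apply_moves --targets '[[[0, 4.9, 9.4, 0.4, 0, 0, 0], [0, 4.9, 9.4, 0.4, 0, 0, 0], [0, 4.9, 9.4, 0.4, 0, 0, 0], [0, 4.9, 9.4, 5, 0, 0, 0], [0, 4.9, 9.4, 10, 0, 0, 0], [0, 4.9, 9.4, 15.4, 0, 0, 0], [0, 4.9, 9.4, 15.4, 0, 0, 0], [0, 4.9, 9.4, 15.4, 0, 0, 0]]]'

```text
clock: 2.55
eef_pos: [619.8, -195.3, 49.6]
tcp_rot: [-3.141, 0.003, 0.033]
contact_force: [0.4, 0.6, 0.7]
opening: 0.498
```

```bash
python3 -c "
from h import *
go(bp(A,0,-152,50));grab('scene','s1')"
```

```text
t 2.55 at [ 619.8 -195.3   49.6] [-3.141e+00  3.000e-03  3.300e-02] open 0.498 F [0.4 0.6 0.7]
(np.float64(620.3), np.float64(-195.5), 50, 0.033) -> [ 0.05  0.02 -0.04] [-0.   0.2 -0. ]
```

View pics/s1.png

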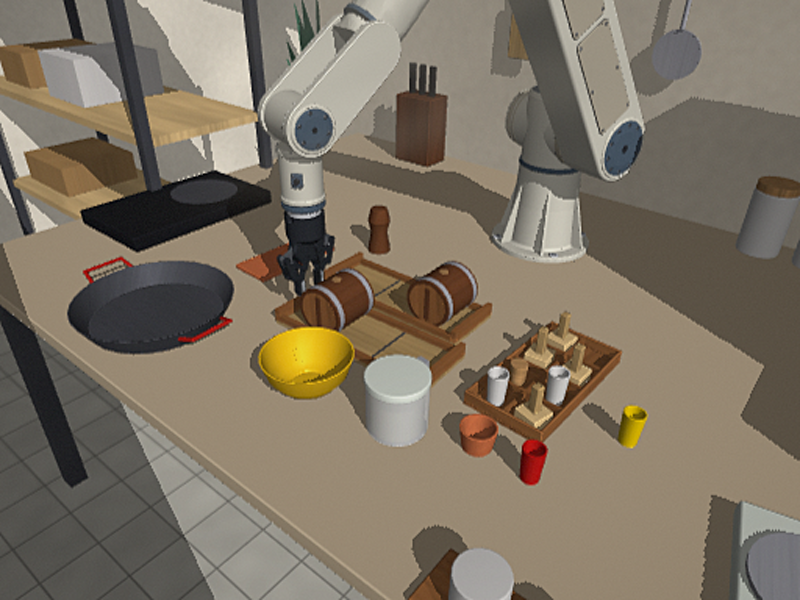

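Call:
apply_moves --targets '[[[0, 0, -0.5, 0, 0, 0, 0], [0, 0, -0.9, 0, 0, 0, 0], [0, 0, -1.3, 0, 0, 0, 0], [0, 0, -1.6, 0, 0, 0, 0], [0, 0, -1.9, 0, 0, 0, 0], [0, 0, -2.2, 0, 0, 0, 0], [0, 0, -2.6, 0, 0, 0, 0], [0, 0, -3.1, 0, 0, 0, 0]]]'

```text
clock: 3.4
eef_pos: [620.4, -164.6, 51.4]
tcp_rot: [3.141, -0.001, 0.032]
contact_force: [0.1, 0.3, -0.3]
opening: 0.5
```

Call:
apply_moves --targets '[[[0, 0, -0.6, 0, 0, 0, 0], [0, 0, -1.3, 0, 0, 0, 0], [0, 0, -2.0, 0, 0, 0, 0], [0, 0, -2.7, 0, 0, 0, 0], [0, 0, -3.3, 0, 0, 0, 0], [0, 0, -3.9, 0, 0, 0, 0], [0, 0, -4.4, 0, 0, 0, 0], [0, 0, -4.9, 0, 0, 0, 0]]]'

```text
clock: 4.2
eef_pos: [618.8, -115.2, 51.4]
tcp_rot: [3.141, -0.001, 0.033]
contact_force: [0.4, 1.1, -1.1]
opening: 0.501
```

```bash
python3 -c "
from h import *
go(bp(A,0,-11,50));grab('top','t2')
im=cv2.imread('pics/t2_raw.png')[150:260,220:360];cv2.imwrite('pics/c3.png',cv2.resize(im,(763,600),interpolation=cv2.INTER_CUBIC))"
```

```text
t 4.2 at [ 618.8 -115.2   51.4] [ 3.141e+00 -1.000e-03  3.300e-02] open 0.501 F [ 0.4  1.1 -1.1]
(np.float64(615.7), np.float64(-54.6), 50, 0.033) -> [-0.12 -6.07  0.14] [ 0.1 -0.  -0. ]
```

View pics/c3.png

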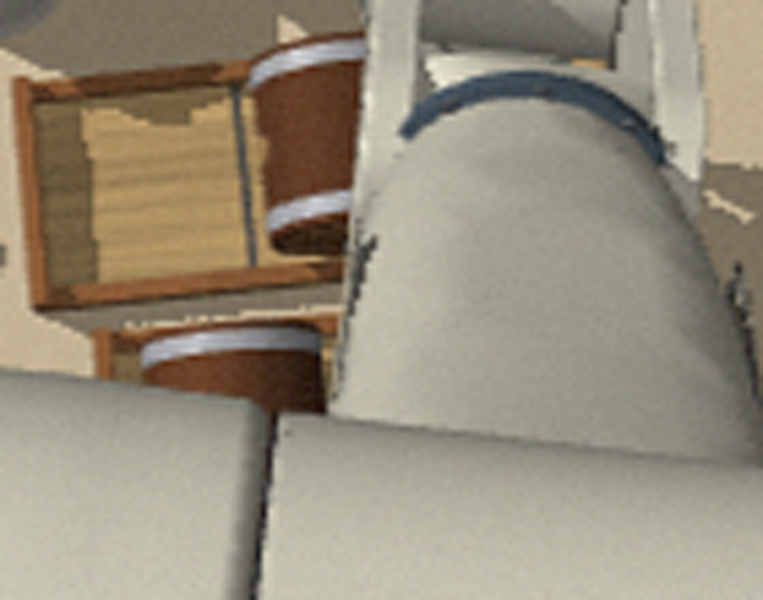

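Call:
apply_moves --targets '[[[0, 0, -0.5, 0, 0, 0, 0], [0, 0, -1.0, 0, 0, 0, 0], [0, 0, -1.5, 0, 0, 0, 0], [0, 0, -2.0, 0, 0, 0, 0], [0, 0, -2.5, 0, 0, 0, 0], [0, 0, -2.9, 0, 0, 0, 0], [0, 0, -3.3, 0, 0, 0, 0], [0, 0, -3.7, 0, 0, 0, 0]]]'

```text
clock: 5.05
eef_pos: [617.5, -77.4, 51.4]
tcp_rot: [3.141, -0.001, 0.033]
contact_force: [-0.4, -0.2, 0.7]
opening: 0.496
```

Call:
apply_moves --targets '[[[0, 0, -0.4, 0, 0, 0, 0], [0, 0, -0.7, 0, 0, 0, 0], [0, 0, -1.0, 0, 0, 0, 0], [0, 0, -1.2, 0, 0, 0, 0], [0, 0, -1.4, 0, 0, 0, 0], [0, 0, -1.55, 0, 0, 0, 0], [0, 0, -1.65, 0, 0, 0, 0], [0, 0, -1.65, 0, 0, 0, 0]]]'

```text
clock: 5.85
eef_pos: [617.0, -60.8, 51.4]
tcp_rot: [3.141, -0.001, 0.033]
contact_force: [0.2, -0.2, 0.6]
opening: 0.502
```

```bash
python3 -c "
from h import *
go(bp(A,0,-11,50));grab('top','t3')
im=cv2.imread('pics/t3_raw.png')[150:260,220:360];cv2.imwrite('pics/c4.png',cv2.resize(im,(763,600),interpolation=cv2.INTER_CUBIC))"
```

```text
t 5.85 at [617.  -60.8  51.4] [ 3.141e+00 -1.000e-03  3.300e-02] open 0.502 F [ 0.2 -0.2  0.6]
(np.float64(615.7), np.float64(-54.6), 50, 0.033) -> [-0.11 -0.62  0.14] [ 0. -0. -0.]
```

View pics/c4.png

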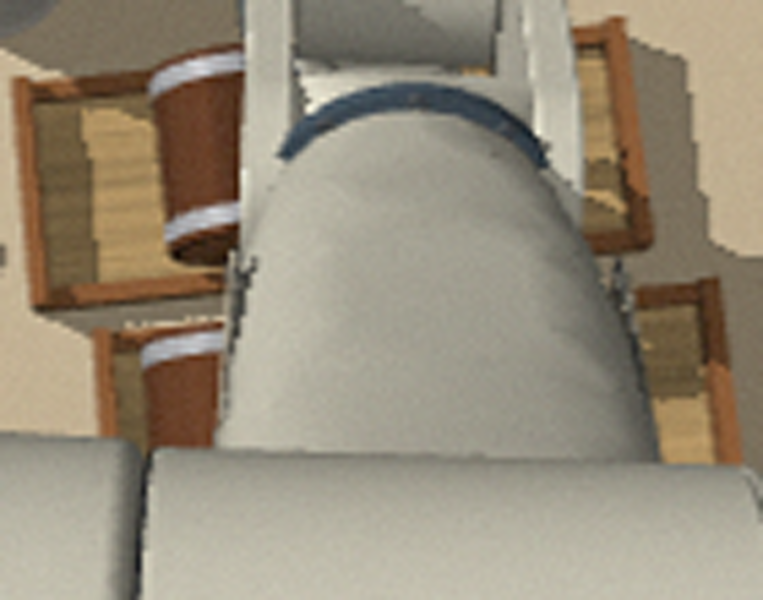

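```bash
cat > ck.py <<'E'
from h import *
import sys
# predicted silhouette of a cask at the board's mark, vs. offsets
f,im=grab("top","ck"+sys.argv[1])
def sil(b,y):
    P=[]
    for x in(-52.5,52.5):
        for a in np.linspace(0,2*np.pi,60):
            w=bp(b,x,y+50*np.cos(a),58+50*np.sin(a));P.append(w2px(f,w[:3]))
    return cv2.convexHull(np.array(P,np.float32))[:,0]
big=cv2.resize(im[150:260,220:360],(763,600),interpolation=cv2.INTER_CUBIC)
for b,y in((A,50),(B,-50)):
    q=((sil(b,y)-[220,150]+.5)*5.45-.5).astype(np.int32)
    cv2.polylines(big,[q],True,(0,255,0),1)
cv2.imwrite('pics/ckc%s.png'%sys.argv[1],big)
E
python3 -c "
from h import *
go(bp(A,0,-40,200),bp(B,0,178,200),bp(B,0,178,50))"
```

```text
t 5.9 at [617.  -60.8  51.4] [ 3.141e+00 -1.000e-03  3.300e-02] open 0.501 F [ 0.6  0.4 -1. ]
(np.float64(616.6), np.float64(-83.6), 200, 0.033) -> [ -0.11   2.29 -14.86] [ 0. -0. -0.]
(np.float64(458.2), np.float64(96.8), 200, 0.017) -> [-15.35 -16.26 -14.89] [ 0.  -0.   0.9]
(np.float64(458.2), np.float64(96.8), 50, 0.017) -> [-15.36 -16.27   0.11] [ 0.  -0.   0.9]
```

Call:
apply_moves --targets '[[[0, 0, 2.3, -1, 0, 0, 0], [0, 0, 2.3, -6, 0, 0, 0], [0, 0, 2.3, -11, 0, 0, 0], [0, 0, 2.3, -14.9, 0, 0, 0], [0, -15.4, -16.3, -14.9, 0, 0, 0.9], [0, -15.4, -16.3, -14.9, 0, 0, 0.9], [0, -15.4, -16.3, -14.9, 0, 0, 0.9], [0, -15.4, -16.3, -14.9, 0, 0, 0.9]]]'

```text
clock: 6.7
eef_pos: [483.7, 67.0, 200.3]
tcp_rot: [3.141, -0.001, 0.016]
contact_force: [0.3, 1.3, -0.9]
opening: 0.496
```

```bash
python3 -c "
from h import *
go(bp(B,0,178,200),bp(B,0,178,50))"; python3 ck.py 1
```

```text
t 6.7 at [483.7  67.  200.3] [ 3.141e+00 -1.000e-03  1.600e-02] open 0.496 F [ 0.3  1.3 -0.9]
(np.float64(458.2), np.float64(96.8), 200, 0.017) -> [-2.5  -3.03  0.03] [ 0.  -0.1 -0. ]
(np.float64(458.2), np.float64(96.8), 50, 0.017) -> [-2.52 -3.03 15.03] [ 0.  -0.1 -0. ]
```

View pics/ckc1.png

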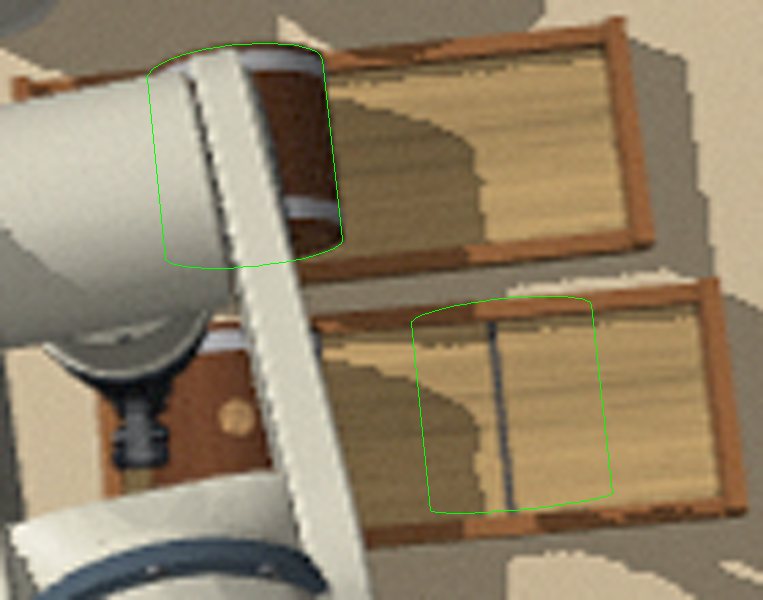

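Call:
apply_moves --targets '[[[0, -2.5, -3.0, 0, 0, 0, 0], [0, -2.5, -3.0, 3, 0, 0, 0], [0, -2.5, -3.0, 8, 0, 0, 0], [0, -2.5, -3.0, 12, 0, 0, 0], [0, -2.5, -3.0, 15.0, 0, 0, 0], [0, -2.5, -3.0, 15.0, 0, 0, 0], [0, -2.5, -3.0, 15.0, 0, 0, 0]]]'

```text
clock: 7.45
eef_pos: [452.2, 100.5, 50.1]
tcp_rot: [-3.14, 0.005, 0.017]
contact_force: [-0.1, -0.3, -0.5]
opening: 0.503
```

Call:
apply_moves --targets '[[[0, 0, 0.5, 0, 0, 0, 0], [0, 0, 0.9, 0, 0, 0, 0], [0, 0, 1.2, 0, 0, 0, 0], [0, 0, 1.5, 0, 0, 0, 0], [0, 0, 1.8, 0, 0, 0, 0], [0, 0, 2.2, 0, 0, 0, 0], [0, 0, 2.7, 0, 0, 0, 0], [0, 0, 3.3, 0, 0, 0, 0]]]'

```text
clock: 8.25
eef_pos: [452.7, 67.1, 50.0]
tcp_rot: [-3.14, 0.005, 0.017]
contact_force: [-0.4, 1.1, -0.6]
opening: 0.498
```

Call:
apply_moves --targets '[[[0, 0, 0.7, 0, 0, 0, 0], [0, 0, 1.4, 0, 0, 0, 0], [0, 0, 2.1, 0, 0, 0, 0], [0, 0, 2.8, 0, 0, 0, 0], [0, 0, 3.5, 0, 0, 0, 0], [0, 0, 4.2, 0, 0, 0, 0], [0, 0, 4.9, 0, 0, 0, 0], [0, 0, 5.6, 0, 0, 0, 0]]]'

```text
clock: 9.05
eef_pos: [453.7, 10.5, 49.9]
tcp_rot: [-3.14, 0.005, 0.017]
contact_force: [-0.8, 0.3, -0.1]
opening: 0.494
```

```bash
python3 -c "
from h import *
go(bp(B,0,11,50))"; python3 ck.py 2
```

```text
t 9.05 at [453.7  10.5  49.9] [-3.14   0.005  0.017] open 0.494 F [-0.8  0.3 -0.1]
(np.float64(461.0), np.float64(-70.2), 50, 0.017) -> [ 0.59  8.08 -0.02] [-0.1  0.3 -0. ]
```

View pics/ckc2.png

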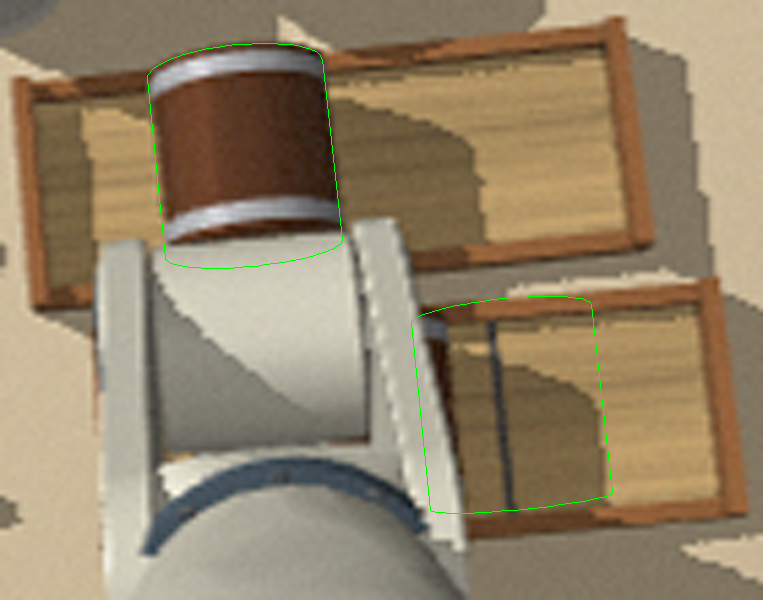

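Call:
apply_moves --targets '[[[0, 0, 0.7, 0, 0, 0, 0], [0, 0, 1.4, 0, 0, 0, 0], [0, 0, 2.1, 0, 0, 0, 0], [0, 0, 2.8, 0, 0, 0, 0], [0, 0, 3.5, 0, 0, 0, 0], [0, 0, 4.1, 0, 0, 0, 0], [0, 0, 4.7, 0, 0, 0, 0], [0, 0, 5.2, 0, 0, 0, 0]]]'

```text
clock: 9.9
eef_pos: [454.6, -42.6, 49.9]
tcp_rot: [-3.141, 0.005, 0.017]
contact_force: [-0.4, 0.0, 0.3]
opening: 0.497
```

Call:
apply_moves --targets '[[[0, 0, 0.5, 0, 0, 0, 0], [0, 0, 0.9, 0, 0, 0, 0], [0, 0, 1.3, 0, 0, 0, 0], [0, 0, 1.7, 0, 0, 0, 0], [0, 0, 2.0, 0, 0, 0, 0], [0, 0, 2.3, 0, 0, 0, 0], [0, 0, 2.5, 0, 0, 0, 0], [0, 0, 2.6, 0, 0, 0, 0]]]'

```text
clock: 10.7
eef_pos: [455.0, -68.8, 49.8]
tcp_rot: [-3.141, 0.005, 0.017]
contact_force: [0.8, 0.3, -0.4]
opening: 0.504
```

```bash
python3 -c "
from h import *
go(bp(B,0,11,50),bp(B,0,40,60),bp(B,0,40,200),(430,200,200,0))"; python3 ck.py 3
```

```text
t 10.7 at [455.  -68.8  49.8] [-3.141  0.005  0.017] open 0.504 F [ 0.8  0.3 -0.4]
(np.float64(461.0), np.float64(-70.2), 50, 0.017) -> [ 0.59  0.15 -0.02] [-0.1  0.3 -0. ]
(np.float64(460.5), np.float64(-41.2), 60, 0.017) -> [ 0.59 -2.75 -1.02] [-0.1  0.3 -0. ]
(np.float64(460.5), np.float64(-41.2), 200, 0.017) -> [  0.52  -2.76 -15.02] [-0.1  0.3 -0. ]
(430, 200, 200, 0) -> [ -2.13 -26.93 -14.98] [-0.1  0.3  1. ]
```

View pics/ckc3.png

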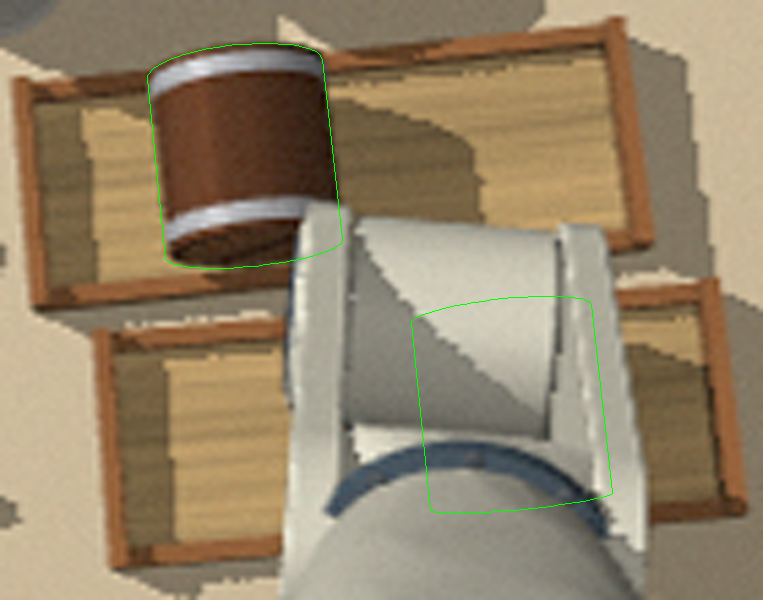

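Call:
apply_moves --targets '[[[0, 0.5, -2.8, -1, 0, 0, 0], [0, 0.5, -2.8, -6, 0, 0, 0], [0, 0.5, -2.8, -11, 0, 0, 0], [0, 0.5, -2.8, -15, 0, 0, 0], [1, -2.1, -26.9, -15, 0, 0.3, 1], [1, -2.1, -26.9, -15, 0, 0.3, 1], [1, -2.1, -26.9, -15, 0, 0.3, 1], [1, -2.1, -26.9, -15, 0, 0.3, 1]]]'

```text
clock: 11.55
eef_pos: [435.0, 159.4, 200.5]
tcp_rot: [-3.14, -0.001, -0.001]
contact_force: [1.3, -0.0, -0.8]
opening: 1.001
```

```bash
python3 ck.py 4; python3 -c "
from h import *
go((399.4,255,200,-.12),(399.4,255,58,-.12))"
```

```text
t 11.6 at [434.4 165.8 200.7] [-3.137e+00 -1.000e-03  1.000e-03] open 0.999 F [0.  4.8 1.3]
(399.4, 255, 200, -0.12) -> [-3.49 -8.93  0.11] [-0.3 -0.   6.9]
(399.4, 255, 58, -0.12) -> [-3.51 -8.86 14.31] [-0.3 -0.   6.9]
```

View pics/ckc4.png

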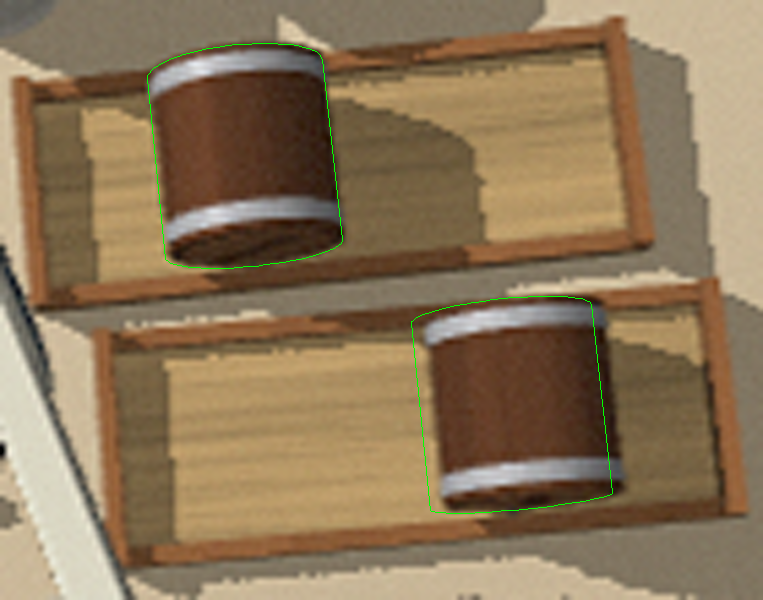

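```bash
python3 -c "
from h import *
go(bp(B,0,-136,160),bp(B,0,-136,50))"
```

```text
t 11.6 at [434.4 165.8 200.7] [-3.137e+00 -1.000e-03  1.000e-03] open 0.999 F [0.  4.8 1.3]
(np.float64(463.5), np.float64(-217.2), 160, 0.017) -> [ 2.88 38.32  3.88] [-0.3 -0.1 -0.9]
(np.float64(463.5), np.float64(-217.2), 50, 0.017) -> [ 2.87 38.37 14.88] [-0.3 -0.1 -0.9]
```

Call:
apply_moves --targets '[[[0, 2.9, 38.3, 1, 0, 0, -0.9], [0, 2.9, 38.3, 1, 0, 0, -0.9], [0, 2.9, 38.3, 1, 0, 0, -0.9], [0, 2.9, 38.3, 1, 0, 0, -0.9], [0, 2.9, 38.3, 2, 0, 0, -0.9], [0, 2.9, 38.3, 2, 0, 0, -0.9], [0, 2.9, 38.3, 3, 0, 0, -0.9], [0, 2.9, 38.3, 3, 0, 0, -0.9]]]'

```text
clock: 12.4
eef_pos: [463.5, -220.3, 168.3]
tcp_rot: [-3.137, -0.001, 0.015]
contact_force: [-0.2, 0.1, -0.3]
opening: 0.503
```

```bash
python3 -c "
from h import *
go(bp(B,0,-136,160),bp(B,0,-136,50))"
```

```text
t 12.4 at [ 463.5 -220.3  168.3] [-3.137e+00 -1.000e-03  1.500e-02] open 0.503 F [-0.2  0.1 -0.3]
(np.float64(463.5), np.float64(-217.2), 160, 0.017) -> [ 0.01 -0.31  0.83] [-0.2 -0.1 -0.1]
(np.float64(463.5), np.float64(-217.2), 50, 0.017) -> [-1.000e-02 -2.600e-01  1.183e+01] [-0.2 -0.1 -0.1]
```

Call:
apply_moves --targets '[[[0, 0, -0.3, 4, 0, 0, 0], [0, 0, -0.3, 8, 0, 0, 0], [0, 0, -0.3, 11.8, 0, 0, 0], [0, 0, -0.3, 11.8, 0, 0, 0], [0, 0, -0.3, 11.8, 0, 0, 0]]]'

```text
clock: 12.9
eef_pos: [463.3, -216.6, 50.5]
tcp_rot: [-3.137, 0.0, 0.015]
contact_force: [0.3, 1.2, -0.7]
opening: 0.498
```

Call:
apply_moves --targets '[[[0, 0, -0.3, 0, 0, 0, 0], [0, 0, -0.6, 0, 0, 0, 0], [0, 0, -0.8, 0, 0, 0, 0], [0, 0, -1.0, 0, 0, 0, 0], [0, 0, -1.2, 0, 0, 0, 0], [0, 0, -1.4, 0, 0, 0, 0], [0, 0, -1.6, 0, 0, 0, 0], [0, 0, -1.8, 0, 0, 0, 0]]]'

```text
clock: 13.7
eef_pos: [463.1, -198.5, 50.5]
tcp_rot: [-3.137, 0.0, 0.015]
contact_force: [-0.5, 0.4, -0.1]
opening: 0.498
```

```bash
python3 ck.py 5; python3 -c "
from h import *
go(bp(B,0,-111,50))
im=cv2.imread('pics/ckc5.png');cv2.imwrite('pics/x5.png',np.vstack([im[280:540,380:763]]))"
```

```text
t 13.75 at [ 463.  -198.2   50.5] [-3.136  0.     0.015] open 0.499 F [ 0.1  1.3 -0.2]
(np.float64(463.1), np.float64(-192.2), 50, 0.017) -> [ 0.02 -0.6   0.05] [-0.3  0.  -0.1]
```

View pics/x5.png

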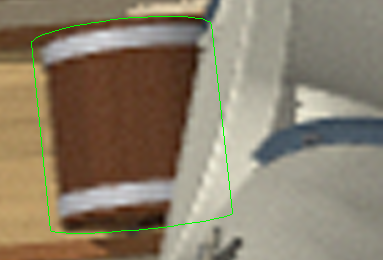

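Call:
apply_moves --targets '[[[0, 0, -0.2, 0, 0, 0, 0], [0, 0, -0.4, 0, 0, 0, 0], [0, 0, -0.55, 0, 0, 0, 0], [0, 0, -0.7, 0, 0, 0, 0], [0, 0, -0.8, 0, 0, 0, 0], [0, 0, -0.9, 0, 0, 0, 0], [0, 0, -0.9, 0, 0, 0, 0], [0, 0, -0.9, 0, 0, 0, 0]]]'

```text
clock: 14.55
eef_pos: [462.9, -189.3, 50.5]
tcp_rot: [-3.136, 0.0, 0.015]
contact_force: [0.1, 0.1, 0.6]
opening: 0.503
```

```bash
cat > meas.py <<'E'
# edge-based fit of cask positions along the boards: brown/steel vs predicted silhouette, one side at a time
from h import *
f,im=grab("top")
g=cv2.GaussianBlur(im,(3,3),0).astype(float)
def edge(b,y0,x,side):
    # brown-ness (R-B) profile along the silhouette tangent line, scanning offsets
    best=[]
    ys=np.arange(-25,25,.5);v=[]
    for d in ys:
        # silhouette tangent point of cylinder: camera centre in board plane
        c=-np.array(f["R"]).T@f["t"];cb=np.array([-np.sin(b[2])*(c[0]-b[0])+np.cos(b[2])*(c[1]-b[1])-(y0+d),c[2]-58])
        L=np.hypot(*cb);th=np.arctan2(cb[1],cb[0]);al=np.arccos(50/L);a=th+side*al
        w=bp(b,x,y0+d+50*np.cos(a),58+50*np.sin(a));p=w2px(f,w[:3])
        v.append(cv2.getRectSubPix(im,(1,1),(float(p[0]),float(p[1])))[0,0].astype(float))
    v=np.array(v);k=6
    s=np.array([np.linalg.norm(v[i-k:i].mean(0)-v[i:i+k].mean(0)) if k<=i<len(v)-k else 0 for i in range(len(v))])
    i=s.argmax();return ys[i],s[i].round()
for n,b,y in(('A',A,50),('B',B,-50)):
    print(n,[[edge(b,y,x,sd) for x in(-25,0,25)] for sd in(-1,1)])
E
python3 meas.py; python3 -c "
from h import *
go(bp(B,0,-111,50))"
```

```text
A [[(np.float64(-13.0), np.float64(7.0)), (np.float64(-3.0), np.float64(5.0)), (np.float64(-21.5), np.float64(60.0))], [(np.float64(-22.0), np.float64(41.0)), (np.float64(-22.0), np.float64(31.0)), (np.float64(-22.0), np.float64(26.0))]]
B [[(np.float64(4.5), np.float64(77.0)), (np.float64(5.0), np.float64(68.0)), (np.float64(5.0), np.float64(66.0))], [(np.float64(-3.0), np.float64(102.0)), (np.float64(-17.0), np.float64(77.0)), (np.float64(21.5), np.float64(101.0))]]
t 14.6 at [ 462.9 -189.3   50.6] [-3.136  0.     0.015] open 0.501 F [-0.4 -0.3 -0.4]
(np.float64(463.1), np.float64(-192.2), 50, 0.017) -> [0.02 0.29 0.06] [-0.3  0.  -0.1]
```

Call:
apply_moves --targets '[[[0, 0, 1.5, 0, 0, 0, 0], [0, 0, 3, -4, 0, 0, 0], [0, 0, 5, -9, 0, 0, 0], [0, -8, 9, -12, 0, 0, 0], [0, -13, 12, -12, 0, 0, 0], [0, -18, 15, -12, 0, 0, 0], [0, -18, 15, -12, 0, 0, 0]]]'

```text
clock: 15.3
eef_pos: [292.5, -338.6, 169.8]
tcp_rot: [-3.138, -0.0, 0.015]
contact_force: [0.5, -0.2, -0.2]
opening: 0.5
```

```bash
python3 meas.py; python3 ck.py 6; python3 -c "
from h import *
go(bp(B,0,11,50))"
```

```text
A [[(np.float64(2.5), np.float64(5.0)), (np.float64(14.5), np.float64(4.0)), (np.float64(-21.5), np.float64(56.0))], [(np.float64(-18.5), np.float64(66.0)), (np.float64(-18.5), np.float64(69.0)), (np.float64(-18.5), np.float64(77.0))]]
B [[(np.float64(5.0), np.float64(75.0)), (np.float64(5.0), np.float64(72.0)), (np.float64(4.5), np.float64(63.0))], [(np.float64(5.5), np.float64(59.0)), (np.float64(5.0), np.float64(46.0)), (np.float64(5.5), np.float64(53.0))]]
t 15.4 at [ 289.8 -340.1  169.7] [-3.138e+00  1.000e-03  1.000e-02] open 0.499 F [1.5 0.5 0.3]
(np.float64(461.0), np.float64(-70.2), 50, 0.017) -> [ 17.39 -26.77  12.05] [-0.2  0.1 -0.4]
```

View pics/ckc6.png

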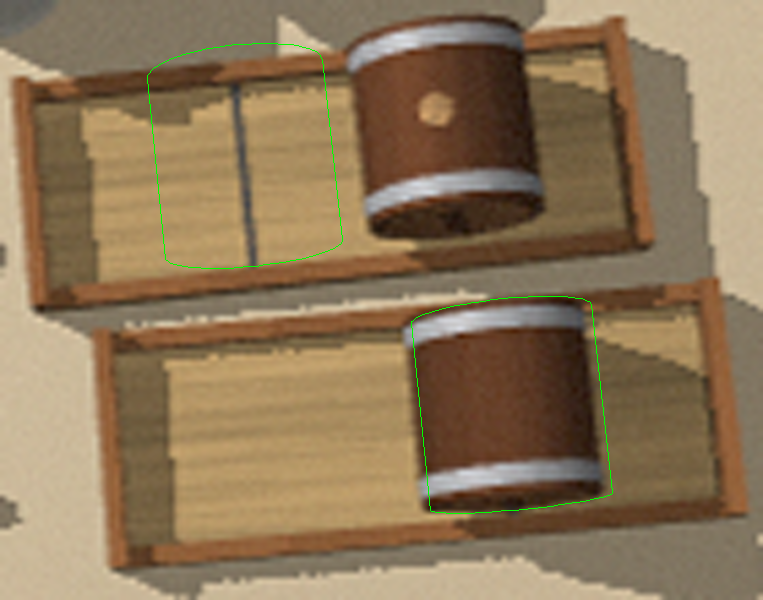

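```bash
python3 -c "
from h import *
go(bp(A,0,-142,150),bp(A,0,-142,50))"
```

```text
t 15.4 at [ 289.8 -340.1  169.7] [-3.138e+00  1.000e-03  1.000e-02] open 0.499 F [1.5 0.5 0.3]
(np.float64(620.0), np.float64(-185.5), 150, 0.033) -> [ 33.17 -15.12   1.99] [-0.2  0.1 -1.3]
(np.float64(620.0), np.float64(-185.5), 50, 0.033) -> [ 33.18 -15.09  11.99] [-0.2  0.1 -1.3]
```

Call:
apply_moves --targets '[[[0, 33.2, -13, 0, 0, 0, -1.3], [0, 33.2, -13, 0, 0, 0, -1.3], [0, 33.2, -13, 0, 0, 0, -1.3], [0, 33.2, -13, 0, 0, 0, -1.3], [0, 33.2, -13, 0, 0, 0, -1.3], [0, 33.2, -13, 0, 0, 0, -1.3], [0, 33.2, -13, 0, 0, 0, -1.3], [0, 33.2, -13, 0, 0, 0, -1.3]]]'

```text
clock: 16.2
eef_pos: [626.2, -204.6, 169.6]
tcp_rot: [-3.138, -0.003, 0.036]
contact_force: [0.6, -0.0, -0.2]
opening: 0.5
```

```bash
python3 -c "
from h import *
go(bp(A,0,-142,150),bp(A,0,-142,50))"
```

```text
t 16.2 at [ 626.2 -204.6  169.6] [-3.138e+00 -3.000e-03  3.600e-02] open 0.5 F [ 0.6 -0.  -0.2]
(np.float64(620.0), np.float64(-185.5), 150, 0.033) -> [-0.56 -1.92  1.97] [-0.2 -0.1  0.2]
(np.float64(620.0), np.float64(-185.5), 50, 0.033) -> [-0.58 -1.88 11.96] [-0.2 -0.1  0.2]
```

Call:
apply_moves --targets '[[[0, -0.6, -1.9, 4, 0, 0, 0], [0, -0.6, -1.9, 8, 0, 0, 0], [0, -0.6, -1.9, 12, 0, 0, 0], [0, -0.6, -1.9, 12, 0, 0, 0], [0, -0.6, -1.9, 12, 0, 0, 0]]]'

```text
clock: 16.7
eef_pos: [619.6, -185.6, 49.7]
tcp_rot: [-3.137, -0.001, 0.036]
contact_force: [0.7, -0.6, 1.0]
opening: 0.499
```

Call:
apply_moves --targets '[[[0, 0, -0.4, 0, 0, 0, 0], [0, 0, -0.7, 0, 0, 0, 0], [0, 0, -1.0, 0, 0, 0, 0], [0, 0, -1.3, 0, 0, 0, 0], [0, 0, -1.6, 0, 0, 0, 0], [0, 0, -1.9, 0, 0, 0, 0], [0, 0, -2.1, 0, 0, 0, 0]]]'

```text
clock: 17.4
eef_pos: [618.8, -164.2, 49.8]
tcp_rot: [-3.137, -0.001, 0.036]
contact_force: [0.0, 0.1, -0.1]
opening: 0.498
```

Call:
apply_moves --targets '[[[0, 0, -0.5, 0, 0, 0, 0], [0, 0, -1.1, 0, 0, 0, 0], [0, 0, -1.8, 0, 0, 0, 0], [0, 0, -2.5, 0, 0, 0, 0], [0, 0, -3.2, 0, 0, 0, 0], [0, 0, -3.8, 0, 0, 0, 0], [0, 0, -4.4, 0, 0, 0, 0], [0, 0, -4.9, 0, 0, 0, 0]]]'

```text
clock: 18.2
eef_pos: [617.0, -114.7, 50.0]
tcp_rot: [-3.137, -0.001, 0.036]
contact_force: [-0.3, -0.1, -0.0]
opening: 0.502
```

Call:
apply_moves --targets '[[[0, 0, -0.5, 0, 0, 0, 0], [0, 0, -1.0, 0, 0, 0, 0], [0, 0, -1.5, 0, 0, 0, 0], [0, 0, -2.0, 0, 0, 0, 0], [0, 0, -2.5, 0, 0, 0, 0], [0, 0, -2.9, 0, 0, 0, 0], [0, 0, -3.3, 0, 0, 0, 0], [0, 0, -3.7, 0, 0, 0, 0]]]'

```text
clock: 19.0
eef_pos: [615.7, -77.4, 50.2]
tcp_rot: [-3.137, -0.001, 0.036]
contact_force: [0.5, 0.1, -0.3]
opening: 0.5
```

```bash
python3 meas.py; python3 -c "
from h import *
go(bp(A,0,-8,50))"
```

```text
A [[(np.float64(-20.5), np.float64(55.0)), (np.float64(-21.0), np.float64(60.0)), (np.float64(-21.0), np.float64(36.0))], [(np.float64(15.5), np.float64(9.0)), (np.float64(7.5), np.float64(99.0)), (np.float64(-11.5), np.float64(94.0))]]
B [[(np.float64(-14.5), np.float64(7.0)), (np.float64(4.5), np.float64(8.0)), (np.float64(15.5), np.float64(4.0))], [(np.float64(-1.5), np.float64(9.0)), (np.float64(-17.0), np.float64(7.0)), (np.float64(-13.5), np.float64(18.0))]]
t 19.05 at [615.6 -76.9  50.1] [-3.137e+00 -1.000e-03  3.600e-02] open 0.501 F [0.  0.6 0.6]
(np.float64(615.6), np.float64(-51.6), 50, 0.033) -> [ 0.09 -2.53  0.03] [-0.3 -0.1  0.2]
```

Call:
apply_moves --targets '[[[0, 0, -0.35, 0, 0, 0, 0], [0, 0, -0.7, 0, 0, 0, 0], [0, 0, -1.0, 0, 0, 0, 0], [0, 0, -1.2, 0, 0, 0, 0], [0, 0, -1.4, 0, 0, 0, 0], [0, 0, -1.55, 0, 0, 0, 0], [0, 0, -1.65, 0, 0, 0, 0], [0, 0, -1.65, 0, 0, 0, 0]]]'

```text
clock: 19.85
eef_pos: [615.0, -60.3, 50.2]
tcp_rot: [-3.137, -0.001, 0.036]
contact_force: [0.2, 0.6, -0.3]
opening: 0.497
```

```bash
python3 meas.py; python3 -c "
from h import *
go(bp(A,0,-40,60),bp(A,0,-40,180),(400,200,200,-.1))"
```

```text
A [[(np.float64(-9.0), np.float64(73.0)), (np.float64(-0.5), np.float64(61.0)), (np.float64(0.5), np.float64(76.0))], [(np.float64(-11.0), np.float64(8.0)), (np.float64(15.5), np.float64(69.0)), (np.float64(-1.5), np.float64(89.0))]]
B [[(np.float64(-16.5), np.float64(8.0)), (np.float64(15.5), np.float64(4.0)), (np.float64(4.5), np.float64(6.0))], [(np.float64(-17.0), np.float64(14.0)), (np.float64(-22.0), np.float64(36.0)), (np.float64(-19.0), np.float64(30.0))]]
t 19.9 at [615.  -60.4  50.2] [-3.137e+00 -1.000e-03  3.600e-02] open 0.501 F [-0.2 -0.1 -0. ]
(np.float64(616.6), np.float64(-83.6), 60, 0.033) -> [ 0.08  2.32 -0.99] [-0.3 -0.1  0.2]
(np.float64(616.6), np.float64(-83.6), 180, 0.033) -> [  0.09   2.27 -12.99] [-0.3 -0.1  0.2]
(400, 200, 200, -0.1) -> [-20.53 -26.86 -14.88] [-0.3 -0.   7.8]
```

Call:
apply_moves --targets '[[[0, 0, 2.3, -1, 0, 0, 0], [0, 0, 2.3, -6, 0, 0, 0], [0, 0, 2.3, -11, 0, 0, 0], [0, -5, -3, -14, 0, 0, 1], [1, -21, -27, -15, 0, 0, 8], [1, -21, -30, -15, 0, 0, 8], [1, -21, -30, -15, 0, 0, 8], [1, -21, -30, -15, 0, 0, 8]]]'

```text
clock: 20.7
eef_pos: [469.8, 114.9, 192.7]
tcp_rot: [-3.137, -0.001, -0.104]
contact_force: [0.9, 0.6, 0.2]
opening: 1.001
```

```bash
python3 meas.py;  python3 -c "
from h import *
go((399.4,255,170,-.12),(399.4,255,52,-.12))"
```

```text
A [[(np.float64(13.0), np.float64(94.0)), (np.float64(20.5), np.float64(91.0)), (np.float64(18.5), np.float64(85.0))], [(np.float64(0.0), np.float64(61.0)), (np.float64(0.5), np.float64(55.0)), (np.float64(0.5), np.float64(54.0))]]
B [[(np.float64(4.5), np.float64(99.0)), (np.float64(4.5), np.float64(68.0)), (np.float64(4.5), np.float64(61.0))], [(np.float64(5.5), np.float64(50.0)), (np.float64(5.0), np.float64(48.0)), (np.float64(5.0), np.float64(56.0))]]
t 20.75 at [465.9 119.5 192.7] [-3.135e+00  2.000e-03 -1.030e-01] open 1.0 F [-3.2  3.7  0.2]
(399.4, 255, 170, -0.12) -> [ -8.   -12.78   2.38] [-0.4  0.1  1. ]
(399.4, 255, 52, -0.12) -> [ -7.97 -12.7   14.18] [-0.4  0.1  1. ]
```

Call:
apply_moves --targets '[[[0, -8, -12.7, 2, 0, 0, 1], [0, -8, -12.7, 2, 0, 0, 1], [0, -8, -12.7, 2, 0, 0, 1], [0, -8, -12.7, 2, 0, 0, 1], [0, -8, -12.7, 7, 0, 0, 1], [0, -8, -12.7, 7, 0, 0, 1]]]'

```text
clock: 21.35
eef_pos: [396.3, 252.9, 120.0]
tcp_rot: [-3.14, 0.008, -0.119]
contact_force: [-0.4, -1.6, -0.0]
opening: 0.5
```

```bash
python3 -c "
from h import *
f,im=grab('scene','s7')
go((399.4,255,48,-.12))
c=im[180:290,230:410];cv2.imwrite('pics/s7c.png',cv2.resize(c,(800,489),interpolation=cv2.INTER_CUBIC))
"
```

```text
t 21.4 at [397.5 253.2 122.1] [-3.139  0.007 -0.12 ] open 0.494 F [0.6 0.3 0.2]
(399.4, 255, 48, -0.12) -> [ 0.22 -0.18  7.41] [-0.2  0.4 -0. ]
```

View pics/s7c.png

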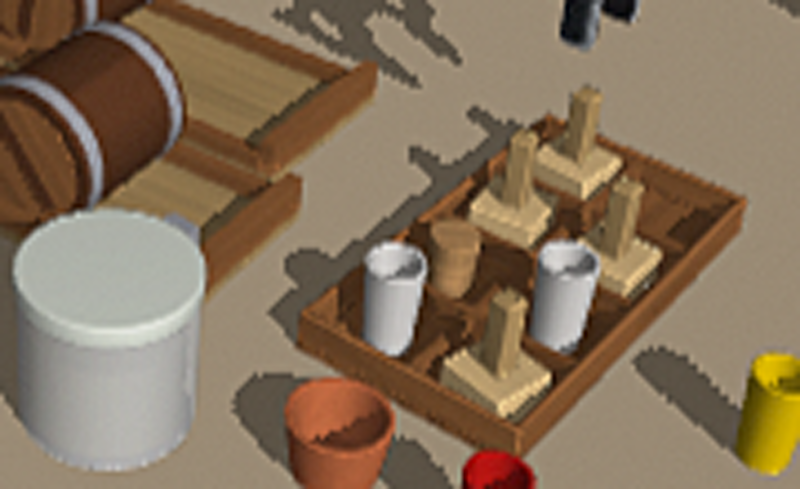

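Call:
apply_moves --targets '[[[0, 0.2, -0.2, 4, 0, 0.4, 0], [0, 0.2, -0.2, 7.4, 0, 0.4, 0], [0, 0.2, -0.2, 7.4, 0, 0.4, 0], [0, 0.2, -0.2, 7.4, 0, 0.4, 0], [-1, 0.2, -0.2, 7.4, 0, 0.4, 0], [-1, 0.2, -0.2, 7.4, 0, 0.4, 0], [-1, 0.2, -0.2, 7.4, 0, 0.4, 0], [-1, 0.2, -0.2, 7.4, 0, 0.4, 0]]]' --newtons 30

```text
clock: 22.2
eef_pos: [400.7, 255.8, 50.1]
tcp_rot: [-3.137, -0.003, -0.12]
contact_force: [0.3, -2.7, 10.0]
opening: 0.179
```

```bash
python3 -c "
from h import *
go((399,255,170,-.12),bp(B,0,24,150),bp(B,0,24,52),bp(B,0,18,52))
"
```

```text
t 22.2 at [400.7 255.8  50.1] [-3.137e+00 -3.000e-03 -1.200e-01] open 0.179 F [ 0.3 -2.7 10. ]
(399, 255, 170, -0.12) -> [ -0.12   0.04 -11.99] [-0.3 -0.2 -0. ]
(np.float64(460.8), np.float64(-57.2), 150, 0.017) -> [  9.75  30.31 -10.11] [-0.3 -0.2 -7.9]
(np.float64(460.8), np.float64(-57.2), 52, 0.017) -> [ 9.72 30.36 -0.31] [-0.3 -0.2 -7.9]
(np.float64(460.9), np.float64(-63.2), 52, 0.017) -> [ 9.8  30.95 -0.31] [-0.3 -0.2 -7.9]
```

Call:
apply_moves --targets '[[[-1, 0, 0, -5, 0, 0, 0], [-1, 0, 0, -10, 0, 0, 0], [-1, 0, 0, -13, 0, 0, 0], [-1, 9.7, 30.3, -13, 0, 0, -7.9], [-1, 9.7, 30.3, -13, 0, 0, -7.9], [-1, 9.7, 30.3, -13, 0, 0, -7.9], [-1, 9.7, 30.3, -13, 0, 0, -7.9], [-1, 9.7, 30.3, -13, 0, 0, -7.9]]]'

```text
clock: 23.0
eef_pos: [446.8, 12.0, 180.5]
tcp_rot: [-3.137, -0.006, 0.018]
contact_force: [2.0, 0.4, -2.0]
opening: 0.18
```

```bash
python3 -c "
from h import *
go(bp(B,0,24,150),bp(B,0,24,53.5),bp(B,0,18,53.5))
"
```

```text
t 23.0 at [446.8  12.  180.5] [-3.137 -0.006  0.018] open 0.18 F [ 2.   0.4 -2. ]
(np.float64(460.8), np.float64(-57.2), 150, 0.017) -> [1.25 6.96 3.02] [-0.3 -0.3  0.1]
(np.float64(460.8), np.float64(-57.2), 53.5, 0.017) -> [ 1.2   7.   12.67] [-0.3 -0.3  0.1]
(np.float64(460.9), np.float64(-63.2), 53.5, 0.017) -> [ 1.2   7.6  12.67] [-0.3 -0.3  0.1]
```

Call:
apply_moves --targets '[[[-1, 1.2, 6.8, 1, 0, 0, 0.1], [-1, 1.2, 6.8, 1, 0, 0, 0.1], [-1, 1.2, 6.8, 4, 0, 0, 0.1], [-1, 1.2, 6.8, 8, 0, 0, 0.1], [-1, 1.2, 6.8, 10.5, 0, 0, 0.1], [-1, 1.2, 6.8, 11.2, 0, 0, 0.1], [-1, 1.2, 6.8, 11.2, 0, 0, 0.1], [-1, 1.2, 6.8, 11.2, 0, 0, 0.1]]]'

```text
clock: 23.8
eef_pos: [461.7, -55.3, 69.6]
tcp_rot: [-3.137, -0.007, 0.017]
contact_force: [-0.8, -0.1, -1.2]
opening: 0.18
```

```bash
python3 -c "
from h import *
go(bp(B,0,24,53.5),bp(B,0,18,53.5))
"; python3 meas.py
```

```text
t 23.8 at [461.7 -55.3  69.6] [-3.137 -0.007  0.017] open 0.18 F [-0.8 -0.1 -1.2]
(np.float64(460.8), np.float64(-57.2), 53.5, 0.017) -> [-0.1   0.19  1.61] [-0.2 -0.4 -0. ]
(np.float64(460.9), np.float64(-63.2), 53.5, 0.017) -> [-0.1   0.79  1.61] [-0.2 -0.4 -0. ]
A [[(np.float64(0.0), np.float64(66.0)), (np.float64(0.0), np.float64(68.0)), (np.float64(0.5), np.float64(79.0))], [(np.float64(10.5), np.float64(71.0)), (np.float64(0.5), np.float64(50.0)), (np.float64(1.0), np.float64(59.0))]]
B [[(np.float64(10.0), np.float64(23.0)), (np.float64(14.5), np.float64(12.0)), (np.float64(-20.0), np.float64(36.0))], [(np.float64(-4.5), np.float64(108.0)), (np.float64(-3.0), np.float64(126.0)), (np.float64(-3.0), np.float64(119.0))]]
```

Call:
apply_moves --targets '[[[-1, 0, 0.1, 0.8, 0, 0, 0], [-1, 0, 0.2, 1.55, 0, 0, 0], [-1, 0, 0.4, 1.55, 0, 0, 0], [-1, 0, 0.55, 1.55, 0, 0, 0], [-1, 0, 0.7, 1.55, 0, 0, 0], [-1, 0, 0.8, 1.6, 0, 0, 0], [-1, 0, 0.8, 1.65, 0, 0, 0], [-1, 0, 0.8, 1.65, 0, 0, 0]]]'

```text
clock: 24.65
eef_pos: [462.3, -63.3, 53.3]
tcp_rot: [-3.138, -0.008, 0.017]
contact_force: [0.3, -0.1, -0.9]
opening: 0.175
```

Call:
apply_moves --targets '[[[-0.4, 0, 0, 0, 0, 0, 0], [-0.3, 0, 0, 0, 0, 0, 0], [-0.3, 0, 0, 0, 0, 0, 0], [-0.3, 0, 0, -2, 0, 0, 0], [-0.3, 0, 0, -6, 0, 0, 0], [-0.3, 0, 0, -11, 0, 0, 0], [0, 0, -5, -11, 0, 0, 0], [0, 0, -10, -11, 0, 0, 0]]]'

```text
clock: 25.45
eef_pos: [461.0, 36.4, 165.7]
tcp_rot: [-3.137, -0.013, 0.013]
contact_force: [1.1, -0.1, -0.8]
opening: 0.501
```

```bash
python3 -c "
from h import *
go((470.5,248,160,.1),(470.5,248,50,.1))
"
```

```text
t 25.45 at [461.   36.4 165.7] [-3.137 -0.013  0.013] open 0.501 F [ 1.1 -0.1 -0.8]
(470.5, 248, 160, 0.1) -> [  1.21 -21.15   0.68] [-0.2 -0.7 -5. ]
(470.5, 248, 50, 0.1) -> [  1.07 -21.1   11.68] [-0.2 -0.7 -5. ]
```

Call:
apply_moves --targets '[[[0, 1.2, -21.1, 0.7, 0, -0.7, -5], [0, 1.2, -21.1, 0.7, 0, -0.7, -5], [0, 1.2, -21.1, 0.7, 0, -0.7, -5], [0, 1.2, -21.1, 0.7, 0, -0.7, -5], [0, 1.2, -21.1, 0.7, 0, -0.7, -5], [0, 1.2, -21.1, 4, 0, -0.7, -5]]]'

```text
clock: 26.05
eef_pos: [473.5, 251.3, 129.6]
tcp_rot: [-3.135, -0.008, 0.103]
contact_force: [0.8, -0.3, -0.9]
opening: 0.501
```

```bash
python3 meas.py; python3 ck.py 8;python3 -c "
from h import *
go((470.5,248,50,.1))
"
```

```text
A [[(np.float64(0.0), np.float64(66.0)), (np.float64(0.0), np.float64(66.0)), (np.float64(0.5), np.float64(84.0))], [(np.float64(0.0), np.float64(56.0)), (np.float64(0.5), np.float64(51.0)), (np.float64(0.5), np.float64(58.0))]]
B [[(np.float64(-16.0), np.float64(31.0)), (np.float64(0.5), np.float64(105.0)), (np.float64(-17.0), np.float64(72.0))], [(np.float64(-16.5), np.float64(70.0)), (np.float64(-16.5), np.float64(67.0)), (np.float64(-16.5), np.float64(80.0))]]
t 26.15 at [468.4 246.7 123.9] [-3.14   0.005  0.101] open 0.496 F [-1.2 -0.1  0.3]
(470.5, 248, 50, 0.1) -> [ 0.25 -0.1   7.39] [-0.1  0.3  0.1]
```

View pics/ckc8.png

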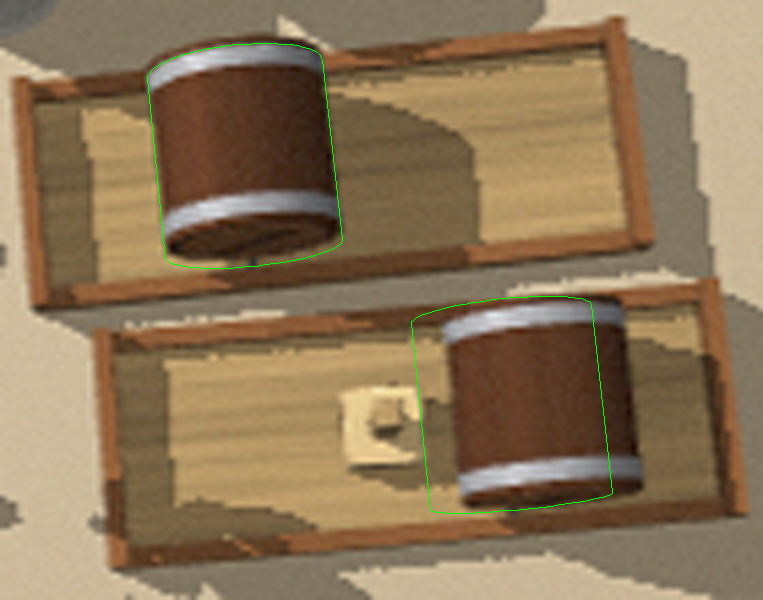

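Call:
apply_moves --targets '[[[0, 0.25, -0.1, 4, 0, 0.3, 0], [0, 0.25, -0.1, 7.4, 0, 0.3, 0], [0, 0.25, -0.1, 7.4, 0, 0.3, 0], [0, 0.25, -0.1, 7.4, 0, 0.3, 0], [-1, 0.25, -0.1, 7.4, 0, 0.3, 0], [-1, 0.25, -0.1, 7.4, 0, 0.3, 0], [-1, 0.25, -0.1, 7.4, 0, 0.3, 0], [-1, 0.25, -0.1, 7.4, 0, 0.3, 0]]]' --newtons 30

```text
clock: 26.95
eef_pos: [471.8, 248.5, 51.7]
tcp_rot: [-3.139, -0.004, 0.101]
contact_force: [-0.1, -1.2, 9.3]
opening: 0.178
```

```bash
cat >> h.py <<'E'
def inb(b,w): d=np.array(w[:2])-b[:2]; c,s=np.cos(b[2]),np.sin(b[2]); return np.round([c*d[0]+s*d[1],-s*d[0]+c*d[1]],1)
E
python3 -c "
from h import *
f,_=grab('top')
c=np.mean([(342,390),(417,388),(422,463),(347,467)],0);print('blk1 in B',inb(B,px2w(f,220+(c[0]+.5)/5.45-.5,150+(c[1]+.5)/5.45-.5,32)))
go((470.5,248,180,.1),bp(B,0,-140,180),bp(B,0,-140,54))
"
```

```text
blk1 in B [-1.5 20.7]
t 27.0 at [471.9 248.5  51.7] [-3.139 -0.004  0.101] open 0.178 F [ 1.  -1.2  9.6]
(470.5, 248, 180, 0.1) -> [-9.000e-02  1.000e-02 -1.283e+01] [-0.1 -0.2  0.1]
(np.float64(463.6), np.float64(-221.2), 180, 0.017) -> [ -5.53  46.62 -12.96] [-0.1 -0.2  4.8]
(np.float64(463.6), np.float64(-221.2), 54, 0.017) -> [-5.57 46.65 -0.36] [-0.1 -0.2  4.8]
```

Call:
apply_moves --targets '[[[-1, 0, 0, -5, 0, 0, 0], [-1, 0, 0, -10, 0, 0, 0], [-1, 0, 0, -13, 0, 0, 0], [-1, -5.5, 46.6, -13, 0, 0, 4.8], [-1, -5.5, 46.6, -13, 0, 0, 4.8], [-1, -5.5, 46.6, -13, 0, 0, 4.8], [-1, -5.5, 46.6, -13, 0, 0, 4.8], [-1, -5.5, 46.6, -13, 0, 0, 4.8]]]'

```text
clock: 27.8
eef_pos: [467.0, -3.5, 181.9]
tcp_rot: [-3.139, -0.005, 0.018]
contact_force: [0.4, -1.3, -1.2]
opening: 0.179
```

```bash
python3 -c "
from h import *
go(bp(B,0,-140,180),bp(B,0,-140,55))
"
```

```text
t 27.8 at [467.   -3.5 181.9] [-3.139 -0.005  0.018] open 0.179 F [ 0.4 -1.3 -1.2]
(np.float64(463.6), np.float64(-221.2), 180, 0.017) -> [-0.74 21.76  0.13] [-0.1 -0.3  0.1]
(np.float64(463.6), np.float64(-221.2), 55, 0.017) -> [-0.8  21.79 12.63] [-0.1 -0.3  0.1]
```

Call:
apply_moves --targets '[[[-1, -0.8, 21.8, 0, 0, 0, 0], [-1, -0.8, 21.8, 0, 0, 0, 0], [-1, -0.8, 21.8, 0, 0, 0, 0], [-1, -0.8, 21.8, 0, 0, 0, 0], [-1, -0.8, 21.8, 0, 0, 0, 0], [-1, -0.8, 21.8, 1, 0, 0, 0], [-1, -0.8, 21.8, 5, 0, 0, 0], [-1, -0.8, 21.8, 7, 0, 0, 0]]]'

```text
clock: 28.6
eef_pos: [462.1, -220.3, 109.5]
tcp_rot: [-3.138, -0.004, 0.018]
contact_force: [-0.9, -3.5, 0.4]
opening: 0.181
```

```bash
python3 meas.py|tail -1; python3 -c "
from h import *
go(bp(B,0,-140,55))
"
```

```text
B [[(np.float64(21.5), np.float64(29.0)), (np.float64(0.5), np.float64(101.0)), (np.float64(-17.0), np.float64(68.0))], [(np.float64(-4.5), np.float64(126.0)), (np.float64(-13.5), np.float64(155.0)), (np.float64(-22.0), np.float64(84.0))]]
t 28.65 at [ 460.8 -219.4  107.1] [-3.136 -0.     0.018] open 0.18 F [-2.4  1.3 -3.4]
(np.float64(463.6), np.float64(-221.2), 55, 0.017) -> [0.28 0.21 5.21] [-0.3 -0.   0.1]
```

Call:
apply_moves --targets '[[[-1, 0.3, 0.2, 2, 0, 0, 0], [-1, 0.3, 0.2, 4, 0, 0, 0], [-1, 0.3, 0.2, 5.2, 0, 0, 0], [-1, 0.3, 0.2, 5.2, 0, 0, 0], [-1, 0.3, 0.0, 5.2, 0, 0, 0], [-1, 0.3, -0.2, 5.2, 0, 0, 0], [-1, 0.3, -0.4, 5.2, 0, 0, 0], [-1, 0.3, -0.5, 5.2, 0, 0, 0]]]'

```text
clock: 29.45
eef_pos: [463.8, -213.9, 55.5]
tcp_rot: [-3.137, -0.001, 0.019]
contact_force: [0.1, -0.3, -1.8]
opening: 0.175
```

Call:
apply_moves --targets '[[[-1, 0, -0.1, 0, 0, 0, 0], [-1, 0, -0.3, 0, 0, 0, 0], [-1, 0, -0.5, 0, 0, 0, 0], [-1, 0, -0.7, 0, 0, 0, 0], [-1, 0, -0.85, 0, 0, 0, 0], [-1, 0, -1.0, 0, 0, 0, 0], [-1, 0, -1.15, 0, 0, 0, 0], [-1, 0, -1.3, 0, 0, 0, 0]]]'

```text
clock: 30.25
eef_pos: [463.6, -200.8, 55.6]
tcp_rot: [-3.137, -0.001, 0.019]
contact_force: [0.4, -0.6, -1.3]
opening: 0.18
```

```bash
python3 meas.py|tail -1; python3 -c "
from h import *
go(bp(B,0,-114,54.5))
print(inb(B,r.sense()['eef_pos']))
"
```

```text
B [[(np.float64(6.0), np.float64(52.0)), (np.float64(4.5), np.float64(67.0)), (np.float64(4.0), np.float64(74.0))], [(np.float64(-16.5), np.float64(85.0)), (np.float64(17.0), np.float64(158.0)), (np.float64(8.5), np.float64(118.0))]]
t 30.3 at [ 463.5 -200.6   55.6] [-3.137 -0.     0.019] open 0.179 F [-0.2  0.5 -1.7]
(np.float64(463.1), np.float64(-195.2), 54.5, 0.017) -> [-0.03 -0.54  0.11] [-0.3 -0.   0.1]
[   0.3 -119.4]
```

Call:
apply_moves --targets '[[[-1, 0, -0.2, 0, 0, 0, 0], [-1, 0, -0.35, 0, 0, 0, 0], [-1, 0, -0.5, 0, 0, 0, 0], [-1, 0, -0.6, 0, 0, 0, 0], [-1, 0, -0.7, 0.05, 0, 0, 0], [-1, 0, -0.75, 0.1, 0, 0, 0], [-1, 0, -0.75, 0.1, 0, 0, 0], [-1, 0, -0.75, 0.1, 0, 0, 0]]]'

```text
clock: 31.1
eef_pos: [463.4, -193.1, 54.6]
tcp_rot: [-3.137, -0.0, 0.019]
contact_force: [-0.5, 0.3, -1.2]
opening: 0.175
```

Call:
apply_moves --targets '[[[-0.4, 0, 0, 0, 0, 0, 0], [-0.3, 0, 0, 0, 0, 0, 0], [-0.3, 0, 0, 0, 0, 0, 0], [-0.3, 0, 0, -2, 0, 0, 0], [-0.3, 0, 0, -6, 0, 0, 0], [-0.3, 0, 0, -11, 0, 0, 0], [0, 0, -5, -12, 0, 0, 0], [0, 0, -10, -12, 0, 0, 0]]]'

```text
clock: 31.9
eef_pos: [463.2, -94.9, 177.8]
tcp_rot: [-3.138, -0.006, 0.015]
contact_force: [0.3, 0.8, -1.8]
opening: 0.501
```

```bash
python3 -c "
from h import *
go((478.7,319.4,170,-.05))
"
```

```text
t 31.9 at [463.2 -94.9 177.8] [-3.138 -0.006  0.015] open 0.501 F [ 0.3  0.8 -1.8]
(478.7, 319.4, 170, -0.05) -> [  2.17 -41.4    0.95] [-0.2 -0.3  3.7]
```

Block Q is next, for cask A's +y side.

Call:
apply_moves --targets '[[[0, 2.2, -41.4, 1, 0, -0.3, 3.7], [0, 2.2, -41.4, 1, 0, -0.3, 3.7], [0, 2.2, -41.4, 1, 0, -0.3, 3.7], [0, 2.2, -41.4, 1, 0, -0.3, 3.7], [0, 2.2, -41.4, 1, 0, -0.3, 3.7], [0, 2.2, -41.4, 1, 0, -0.3, 3.7], [0, 2.2, -41.4, 1, 0, -0.3, 3.7], [0, 2.2, -41.4, 1, 0, -0.3, 3.7]]]'

```text
clock: 32.7
eef_pos: [478.1, 307.1, 169.8]
tcp_rot: [-3.137, -0.001, -0.049]
contact_force: [0.8, -0.4, 0.5]
opening: 0.498
```

```bash
python3 meas.py; python3 -c "
from h import *
go((478.7,319.4,110,-.05),(478.7,319.4,50,-.05))
"
```

```text
A [[(np.float64(0.5), np.float64(65.0)), (np.float64(0.0), np.float64(66.0)), (np.float64(0.5), np.float64(80.0))], [(np.float64(0.0), np.float64(58.0)), (np.float64(0.5), np.float64(53.0)), (np.float64(1.0), np.float64(68.0))]]
B [[(np.float64(6.0), np.float64(50.0)), (np.float64(4.5), np.float64(67.0)), (np.float64(4.0), np.float64(73.0))], [(np.float64(5.5), np.float64(76.0)), (np.float64(-4.5), np.float64(140.0)), (np.float64(5.0), np.float64(54.0))]]
t 32.75 at [479.  313.9 170.2] [-3.133e+00 -3.000e-03 -4.800e-02] open 0.5 F [0.8 6.7 1.1]
(478.7, 319.4, 110, -0.05) -> [-0.07 -0.49  6.02] [-0.5 -0.2  0.1]
(478.7, 319.4, 50, -0.05) -> [-0.09 -0.43 12.02] [-0.5 -0.2  0.1]
```

Call:
apply_moves --targets '[[[0, -0.1, -0.4, 5, -0.3, 0, 0], [0, -0.1, -0.4, 9, -0.3, 0, 0], [0, -0.1, -0.4, 12, -0.3, 0, 0], [0, -0.1, -0.4, 12, -0.3, 0, 0], [-1, -0.1, -0.4, 12, -0.3, 0, 0], [-1, -0.1, -0.4, 12, -0.3, 0, 0], [-1, -0.1, -0.4, 12, -0.3, 0, 0], [-1, -0.1, -0.4, 12, -0.3, 0, 0]]]'

```text
clock: 33.55
eef_pos: [479.9, 319.7, 52.1]
tcp_rot: [-3.136, -0.005, -0.048]
contact_force: [0.1, -0.7, 5.7]
opening: 0.177
```

```bash
python3 -c "
from h import *
go((478.7,319.4,180,-.05),bp(A,0,122,180))
"
```

```text
t 33.55 at [479.9 319.7  52.1] [-3.136 -0.005 -0.048] open 0.177 F [ 0.1 -0.7  5.7]
(478.7, 319.4, 180, -0.05) -> [ -0.05  -0.04 -12.79] [-0.3 -0.3  0.1]
(np.float64(611.3), np.float64(78.3), 180, 0.033) -> [ 14.36  23.4  -12.85] [-0.3 -0.3 -4.7]
```

Call:
apply_moves --targets '[[[-1, 0, 0, -5, 0, 0, 0], [-1, 0, 0, -10, 0, 0, 0], [-1, 0, 0, -13, 0, 0, 0], [-1, 14.4, 23.4, -13, 0, 0, -4.7], [-1, 14.4, 23.4, -13, 0, 0, -4.7], [-1, 14.4, 23.4, -13, 0, 0, -4.7], [-1, 14.4, 23.4, -13, 0, 0, -4.7], [-1, 14.4, 23.4, -13, 0, 0, -4.7]]]'

```text
clock: 34.35
eef_pos: [600.4, 98.1, 182.4]
tcp_rot: [-3.136, -0.007, 0.034]
contact_force: [0.6, 0.7, -1.9]
opening: 0.181
```

```bash
python3 -c "
from h import *
go(bp(A,0,124,180),bp(A,0,124,56),bp(A,0,117.5,55.3))
"
```

```text
t 34.35 at [600.4  98.1 182.4] [-3.136 -0.007  0.034] open 0.181 F [ 0.6  0.7 -1.9]
(np.float64(611.2), np.float64(80.3), 180, 0.033) -> [1.02 1.82 0.24] [-0.3 -0.4  0. ]
(np.float64(611.2), np.float64(80.3), 56, 0.033) -> [ 0.93  1.88 12.64] [-0.3 -0.4  0. ]
(np.float64(611.4), np.float64(73.8), 55.3, 0.033) -> [ 0.93  2.53 12.71] [-0.3 -0.4  0. ]
```

Call:
apply_moves --targets '[[[-1, 1.0, 1.8, 0.5, 0, 0, 0], [-1, 1.0, 1.8, 4, 0, 0, 0], [-1, 1.0, 1.8, 8, 0, 0, 0], [-1, 1.0, 1.8, 11, 0, 0, 0], [-1, 1.0, 1.8, 12.6, 0, 0, 0], [-1, 1.0, 1.8, 12.6, 0, 0, 0], [-1, 1.0, 1.8, 12.6, 0, 0, 0]]]'

```text
clock: 35.05
eef_pos: [612.3, 81.3, 57.0]
tcp_rot: [-3.136, -0.008, 0.034]
contact_force: [-0.6, -0.7, -0.5]
opening: 0.179
```

```bash
python3 meas.py | head -1; python3 -c "
from h import *
go(bp(A,0,117.5,55.2));print(inb(A,r.sense()['eef_pos']))
"
```

```text
A [[(np.float64(-20.0), np.float64(11.0)), (np.float64(-22.0), np.float64(23.0)), (np.float64(-6.5), np.float64(41.0))], [(np.float64(0.0), np.float64(63.0)), (np.float64(0.5), np.float64(54.0)), (np.float64(1.0), np.float64(65.0))]]
t 35.1 at [612.5  81.3  57.4] [-3.136 -0.008  0.034] open 0.18 F [ 0.1  0.5 -0.7]
(np.float64(611.4), np.float64(73.8), 55.2, 0.033) -> [-0.14  0.75  0.21] [-0.3 -0.5  0.1]
[  1.4 124.9]
```

Call:
apply_moves --targets '[[[-1, 0, 0.15, 0.1, 0, 0, 0], [-1, 0, 0.3, 0.15, 0, 0, 0], [-1, 0, 0.4, 0.15, 0, 0, 0], [-1, 0, 0.5, 0.2, 0, 0, 0], [-1, 0, 0.6, 0.2, 0, 0, 0], [-1, 0, 0.6, 0.25, 0, 0, 0], [-1, 0, 0.6, 0.25, 0, 0, 0]]]'

```text
clock: 35.8
eef_pos: [612.7, 75.3, 54.8]
tcp_rot: [-3.136, -0.008, 0.034]
contact_force: [0.8, 0.5, -1.5]
opening: 0.179
```

Call:
apply_moves --targets '[[[-0.4, 0, 0, 0, 0, 0, 0], [-0.3, 0, 0, 0, 0, 0, 0], [-0.3, 0, 0, 0, 0, 0, 0], [-0.3, 0, 0, -2, 0, 0, 0], [-0.3, 0, 0, -6, 0, 0, 0], [-0.3, 0, 0, -11, 0, 0, 0], [0, 0, -5, -12, 0, 0, 0], [0, 0, -10, -12, 0, 0, 0]]]'

```text
clock: 36.6
eef_pos: [610.4, 174.0, 178.9]
tcp_rot: [-3.135, -0.014, 0.031]
contact_force: [1.5, 0.2, 0.3]
opening: 0.498
```

```bash
python3 meas.py | head -1; python3 -c "
from h import *
go((618.5,315,140,-.21),(618.5,315,50,-.21))
"
```

```text
A [[(np.float64(0.0), np.float64(54.0)), (np.float64(0.0), np.float64(101.0)), (np.float64(0.5), np.float64(77.0))], [(np.float64(0.0), np.float64(60.0)), (np.float64(0.0), np.float64(46.0)), (np.float64(0.5), np.float64(63.0))]]
t 36.65 at [609.1 181.7 177.7] [-3.131 -0.012  0.034] open 0.502 F [ 0.1  5.6 -0. ]
(618.5, 315, 140, -0.21) -> [  1.34 -13.25   3.92] [-0.7 -0.6 14. ]
(618.5, 315, 50, -0.21) -> [  1.23 -13.16  12.92] [-0.7 -0.6 14. ]
```

Call:
apply_moves --targets '[[[0, 1.3, -13.2, 0, -0.7, -0.6, 14], [0, 1.3, -13.2, 2, -0.7, -0.6, 14], [0, 1.3, -13.2, 4, -0.7, -0.6, 14], [0, 1.2, -13.2, 4, -0.7, -0.6, 14], [0, 1.2, -13.2, 8, -0.7, -0.6, 14], [0, 1.2, -13.2, 12.9, -0.7, -0.6, 14], [0, 1.2, -13.2, 12.9, -0.7, -0.6, 14], [0, 1.2, -13.2, 12.9, -0.7, -0.6, 14]]]'

```text
clock: 37.45
eef_pos: [617.8, 314.7, 50.2]
tcp_rot: [3.14, 0.001, -0.211]
contact_force: [0.1, -0.1, 0.8]
opening: 0.501
```

Call:
apply_moves --targets '[[[-1, 0, 0, 0, 0, 0, 0], [-1, 0, 0, 0, 0, 0, 0], [-1, 0, 0, 0, 0, 0, 0], [-1, 0, 0, 0, 0, 0, 0], [-1, 0, 0, 0, 0, 0, 0]]]'

```text
clock: 37.95
eef_pos: [619.6, 315.3, 53.1]
tcp_rot: [-3.141, -0.003, -0.211]
contact_force: [1.1, -2.3, 8.9]
opening: 0.178
```

```bash
python3 -c "
from h import *
go((618.5,315,180,-.21),bp(A,0,-25,180))
"
```

```text
t 37.95 at [619.6 315.3  53.1] [-3.141e+00 -3.000e-03 -2.110e-01] open 0.178 F [ 1.1 -2.3  8.9]
(618.5, 315, 180, -0.21) -> [ -0.07   0.04 -12.69] [-0.  -0.2 -0. ]
(np.float64(616.1), np.float64(-68.6), 180, 0.033) -> [  7.72  37.61 -12.7 ] [ -0.   -0.2 -14. ]
```

Call:
apply_moves --targets '[[[-1, 0, 0, -5, 0, 0, 0], [-1, 0, 0, -10, 0, 0, 0], [-1, 0, 0, -13, 0, 0, 0], [-1, 7.7, 37.6, -13, 0, 0, -14], [-1, 7.7, 37.6, -13, 0, 0, -14], [-1, 7.7, 37.6, -13, 0, 0, -14], [-1, 7.7, 37.6, -13, 0, 0, -14], [-1, 7.7, 37.6, -13, 0, 0, -14]]]'

```text
clock: 38.75
eef_pos: [616.9, 63.4, 184.4]
tcp_rot: [-3.141, -0.005, 0.034]
contact_force: [0.8, -0.2, -1.1]
opening: 0.183
```

```bash
python3 -c "
from h import *
go(bp(A,0,-25,180),bp(A,0,-25,57))
"
```

```text
t 38.75 at [616.9  63.4 184.4] [-3.141 -0.005  0.034] open 0.183 F [ 0.8 -0.2 -1.1]
(np.float64(616.1), np.float64(-68.6), 180, 0.033) -> [-0.53 13.19  0.43] [-0.  -0.3  0. ]
(np.float64(616.1), np.float64(-68.6), 57, 0.033) -> [-0.58 13.2  12.73] [-0.  -0.3  0. ]
```

Call:
apply_moves --targets '[[[-1, -0.5, 13.2, 0.4, 0, 0, 0], [-1, -0.5, 13.2, 0.4, 0, 0, 0], [-1, -0.5, 13.2, 0.4, 0, 0, 0], [-1, -0.5, 13.2, 0.4, 0, 0, 0], [-1, -0.5, 13.2, 4, 0, 0, 0], [-1, -0.5, 13.2, 8, 0, 0, 0], [-1, -0.5, 13.2, 11, 0, 0, 0], [-1, -0.5, 13.2, 12, 0, 0, 0]]]'

```text
clock: 39.55
eef_pos: [615.0, -67.7, 62.0]
tcp_rot: [-3.14, -0.001, 0.034]
contact_force: [-0.9, -1.1, -1.1]
opening: 0.178
```

```bash
python3 meas.py | head -1; python3 -c "
from h import *
go(bp(A,0,-17,56.3));print(inb(A,r.sense()['eef_pos']))
"
```

```text
A [[(np.float64(0.5), np.float64(53.0)), (np.float64(0.0), np.float64(101.0)), (np.float64(0.5), np.float64(76.0))], [(np.float64(-11.0), np.float64(8.0)), (np.float64(20.0), np.float64(87.0)), (np.float64(3.5), np.float64(123.0))]]
t 39.6 at [615.3 -67.8  62. ] [-3.141e+00 -1.000e-03  3.400e-02] open 0.176 F [-0.7 -0.1 -2.5]
(np.float64(615.9), np.float64(-60.6), 56.3, 0.033) -> [ 0.08 -0.71  0.57] [-0.1 -0.   0.1]
[ -0.8 -24.1]
```

Cask A is still at 0. I'll lower, slide to about -17.5 and release.

Call:
apply_moves --targets '[[[-1, 0, 0, 0.45, 0, 0, 0], [-1, 0, -0.15, 0.5, 0, 0, 0], [-1, 0, -0.3, 0.5, 0, 0, 0], [-1, 0, -0.45, 0.5, 0, 0, 0], [-1, 0, -0.55, 0.55, 0, 0, 0], [-1, 0, -0.65, 0.55, 0, 0, 0], [-1, 0, -0.65, 0.6, 0, 0, 0], [-1, 0, -0.65, 0.6, 0, 0, 0]]]'

```text
clock: 40.4
eef_pos: [615.2, -61.2, 56.2]
tcp_rot: [-3.14, -0.001, 0.034]
contact_force: [-0.6, 1.0, -0.1]
opening: 0.181
```

Call:
apply_moves --targets '[[[-0.4, 0, 0, 0, 0, 0, 0], [-0.3, 0, 0, 0, 0, 0, 0], [-0.3, 0, 0, 0, 0, 0, 0], [-0.3, 0, 0, -2, 0, 0, 0], [-0.3, 0, 0, -6, 0, 0, 0], [-0.3, 0, 0, -11, 0, 0, 0], [0, 0, -5, -12, 0, 0, 0], [0, 0, -10, -12, 0, 0, 0]]]'

```text
clock: 41.2
eef_pos: [613.6, 37.6, 179.5]
tcp_rot: [-3.14, -0.007, 0.031]
contact_force: [0.1, 0.2, -0.3]
opening: 0.496
```

```bash
python3 meas.py | head -1; python3 -c "
from h import *
go((549.2,319,190,-.05))
"
```

```text
A [[(np.float64(5.5), np.float64(8.0)), (np.float64(21.5), np.float64(83.0)), (np.float64(16.0), np.float64(15.0))], [(np.float64(-6.0), np.float64(137.0)), (np.float64(0.5), np.float64(132.0)), (np.float64(1.0), np.float64(57.0))]]
t 41.25 at [612.2  45.2 178.2] [-3.137 -0.004  0.034] open 0.501 F [-1.1  5.2 -1.4]
(549.2, 319, 190, -0.05) -> [ -5.36 -27.58  -1.07] [-0.3 -0.2  4.8]
```

Call:
apply_moves --targets '[[[0.3, -5.4, -27.6, -1, 0, 0, 4.8], [0.3, -5.4, -27.6, -1, 0, 0, 4.8], [0.3, -5.4, -27.6, -1, 0, 0, 4.8], [0.3, -5.4, -27.6, -1, 0, 0, 4.8], [0.3, -5.4, -27.6, -1, 0, 0, 4.8], [0.3, -5.4, -27.6, -1, 0, 0, 4.8], [0.3, -5.4, -27.6, -1, 0, 0, 4.8]]]' --newtons 22

```text
clock: 41.95
eef_pos: [547.6, 323.7, 189.5]
tcp_rot: [-3.135, -0.004, -0.046]
contact_force: [0.2, 0.1, 0.0]
opening: 0.652
```

```bash
python3 meas.py; python3 -c "
from h import *
go((549.2,319,90,-.05),(549.2,319,35,-.05))
"
```

```text
A [[(np.float64(1.5), np.float64(57.0)), (np.float64(0.0), np.float64(105.0)), (np.float64(0.5), np.float64(82.0))], [(np.float64(0.0), np.float64(90.0)), (np.float64(0.5), np.float64(95.0)), (np.float64(1.0), np.float64(65.0))]]
B [[(np.float64(6.5), np.float64(52.0)), (np.float64(4.5), np.float64(79.0)), (np.float64(4.0), np.float64(78.0))], [(np.float64(5.5), np.float64(71.0)), (np.float64(-4.5), np.float64(137.0)), (np.float64(5.0), np.float64(59.0))]]
t 42.0 at [548.  321.4 189.1] [-3.136 -0.004 -0.046] open 0.652 F [ 1.1 -0.5 -0.8]
(549.2, 319, 90, -0.05) -> [0.09 0.28 9.91] [-0.3 -0.2  0.2]
(549.2, 319, 35, -0.05) -> [ 0.07  0.31 15.41] [-0.3 -0.2  0.2]
```

Call:
apply_moves --targets '[[[0.3, 0.1, 0.3, 5, 0, 0, 0], [0.3, 0.1, 0.3, 10, 0, 0, 0], [0.3, 0.1, 0.3, 13, 0, 0, 0], [0.3, 0.1, 0.3, 15.4, 0, 0, 0], [0.3, 0.1, 0.3, 15.4, 0, 0, 0], [0.3, 0.1, 0.3, 15.4, 0, 0, 0]]]'

```text
clock: 42.6
eef_pos: [549.8, 318.2, 35.3]
tcp_rot: [-3.137, -0.003, -0.047]
contact_force: [0.7, 0.6, 0.3]
opening: 0.655
```

Call:
apply_moves --targets '[[[-1, 0, 0, 0, 0, 0, 0], [-1, 0, 0, 0, 0, 0, 0], [-1, 0, 0, 0, 0, 0, 0], [-1, 0, 0, 0, 0, 0, 0], [-1, 0, 0, 0, 0, 0, 0], [-1, 0, 0, -4, 0, 0, 0], [-1, 0, 0, -9, 0, 0, 0], [-1, 0, 0, -14, 0, 0, 0]]]'

```text
clock: 43.4
eef_pos: [548.9, 317.3, 177.4]
tcp_rot: [-3.137, -0.003, -0.047]
contact_force: [1.5, 0.2, -1.6]
opening: 0.405
```

```bash
python3 -c "
from h import *
S=(490.4,-407.5,-.046)
go(bp(S,45,0,190),bp(S,45,0,60))
"
```

```text
t 43.4 at [548.9 317.3 177.4] [-3.137e+00 -3.000e-03 -4.700e-02] open 0.405 F [ 1.5  0.2 -1.6]
(np.float64(535.4), np.float64(-409.6), 190, -0.046) -> [ 2.07 72.66 -1.59] [-0.3 -0.2 -0.1]
(np.float64(535.4), np.float64(-409.6), 60, -0.046) -> [ 2.02 72.73 11.41] [-0.3 -0.2 -0.1]
```

Call:
apply_moves --targets '[[[-1, 2, 40, -1.5, 0, 0, 0], [-1, 2, 40, -1.5, 0, 0, 0], [-1, 2, 40, -1.5, 0, 0, 0], [-1, 2, 40, -1.5, 0, 0, 0], [-1, 2, 40, -1.5, 0, 0, 0], [-1, 2, 40, -1.5, 0, 0, 0], [-1, 2, 40, -1.5, 0, 0, 0], [-1, 2, 40, -1.5, 0, 0, 0]]]'

```text
clock: 44.2
eef_pos: [550.0, -84.2, 191.8]
tcp_rot: [-3.137, -0.005, -0.047]
contact_force: [1.3, 0.5, -0.3]
opening: 0.411
```

```bash
python3 -c "
from h import *
S=(490.4,-407.5,-.046)
go(bp(S,45,0,190))
"
```

```text
t 44.2 at [550.  -84.2 191.8] [-3.137 -0.005 -0.047] open 0.411 F [ 1.3  0.5 -0.3]
(np.float64(535.4), np.float64(-409.6), 190, -0.046) -> [6.000e-02 3.257e+01 3.000e-02] [-0.3 -0.3 -0. ]
```

Call:
apply_moves --targets '[[[-1, 0, 32.6, 0, 0, 0, 0], [-1, 0, 32.6, 0, 0, 0, 0], [-1, 0, 32.6, 0, 0, 0, 0], [-1, 0, 32.6, 0, 0, 0, 0], [-1, 0, 32.6, 0, 0, 0, 0], [-1, 0, 32.6, 0, 0, 0, 0], [-1, 0, 32.6, 4, 0, 0, 0], [-1, 0, 32.6, 8, 0, 0, 0]]]'

```text
clock: 45.0
eef_pos: [535.8, -414.8, 111.7]
tcp_rot: [3.142, -0.01, -0.05]
contact_force: [0.5, 0.6, -1.1]
opening: 0.404
```

```bash
python3 -c "
from h import *
S=(490.4,-407.5,-.046)
go(bp(S,45,0,45))
"
```

```text
t 45.0 at [ 535.8 -414.8  111.7] [ 3.142 -0.01  -0.05 ] open 0.404 F [ 0.5  0.6 -1.1]
(np.float64(535.4), np.float64(-409.6), 45, -0.046) -> [-0.14 -0.51  6.67] [ 0.  -0.6 -0.2]
```

Call:
apply_moves --targets '[[[-1, -0.1, -0.3, 4, 0, -0.3, 0], [-1, -0.1, -0.3, 6, 0, -0.3, 0], [-1, -0.1, -0.3, 6.6, 0, -0.3, 0], [-1, -0.1, -0.3, 6.7, 0, -0.3, 0], [-1, -0.1, -0.3, 6.8, 0, -0.3, 0], [-1, -0.1, -0.3, 6.8, 0, -0.3, 0]]]'

```text
clock: 45.6
eef_pos: [536.4, -412.1, 44.9]
tcp_rot: [3.14, -0.007, -0.05]
contact_force: [-0.4, -0.3, -0.1]
opening: 0.409
```

```bash
python3 -c "
from h import *
go()"
```

```text
t 45.6 at [ 536.4 -412.1   44.9] [ 3.14  -0.007 -0.05 ] open 0.409 F [-0.4 -0.3 -0.1]
```

Call:
apply_moves --targets '[[[-1, 0, 0, 0.05, 0, 0, 0], [-1, 0, 0, 0.1, 0, 0, 0], [-1, 0, 0, 0.15, 0, 0, 0], [-1, 0, 0, 0.2, 0, 0, 0], [-1, 0, 0, 0.2, 0, 0, 0]]]'

```text
clock: 46.1
eef_pos: [536.7, -412.6, 44.2]
tcp_rot: [3.14, -0.007, -0.05]
contact_force: [-2.6, 0.4, 9.5]
opening: 0.409
```

Call:
apply_moves --targets '[[[0.0, 0, 0, -0.1, 0, 0, 0], [0.2, 0, 0, -0.1, 0, 0, 0], [0.3, 0, 0, -0.1, 0, 0, 0], [0.3, 0, 0, -3, 0, 0, 0], [0.3, 0, 0, -8, 0, 0, 0], [0.3, 0, 0, -13, 0, 0, 0], [0.3, 0, 0, -14.5, 0, 0, 0], [0.3, 0, -5, -14.5, 0, 0, 0]]]'

```text
clock: 46.9
eef_pos: [540.0, -367.2, 192.8]
tcp_rot: [3.134, -0.014, -0.053]
contact_force: [0.9, 0.1, -1.2]
opening: 0.649
```

```bash
python3 -c "
from h import *
go((616,244.4,190,-.05))"
```

```text
t 46.9 at [ 540.  -367.2  192.8] [ 3.134 -0.014 -0.053] open 0.649 F [ 0.9  0.1 -1.2]
(616, 244.4, 190, -0.05) -> [  4.33 -61.48  -0.13] [ 0.4 -0.8 -0.2]
```

Call:
apply_moves --targets '[[[0.3, 4.3, -61.5, -0.1, 0.4, -0.8, -0.2], [0.3, 4.3, -61.5, -0.1, 0.4, -0.8, -0.2], [0.3, 4.3, -61.5, -0.1, 0.4, -0.8, -0.2], [0.3, 4.3, -61.5, -0.1, 0.4, -0.8, -0.2], [0.3, 4.3, -61.5, -0.1, 0.4, -0.8, -0.2], [0.3, 4.3, -61.5, -0.1, 0.4, -0.8, -0.2], [0.3, 4.3, -61.5, -0.1, 0.4, -0.8, -0.2], [0.3, 4.3, -61.5, -0.1, 0.4, -0.8, -0.2]]]'

```text
clock: 47.7
eef_pos: [588.5, 36.5, 189.0]
tcp_rot: [3.141, 0.0, -0.05]
contact_force: [0.5, -0.8, 0.3]
opening: 0.653
```

```bash
python3 -c "
from h import *
go((616,244.4,190,-.05))"
```

```text
t 47.7 at [588.5  36.5 189. ] [ 3.141  0.    -0.05 ] open 0.653 F [ 0.5 -0.8  0.3]
(616, 244.4, 190, -0.05) -> [  1.71 -20.9   -0.12] [0. 0. 0.]
```

Call:
apply_moves --targets '[[[0.3, 1.7, -20.9, 0, 0, 0, 0], [0.3, 1.7, -20.9, 0, 0, 0, 0], [0.3, 1.7, -20.9, 0, 0, 0, 0], [0.3, 1.7, -20.9, 0, 0, 0, 0], [0.3, 1.7, -20.9, 0, 0, 0, 0], [0.3, 1.7, -20.9, 0, 0, 0, 0], [0.3, 1.7, -20.9, 5, 0, 0, 0], [0.3, 1.7, -20.9, 9, 0, 0, 0]]]'

```text
clock: 48.5
eef_pos: [615.8, 242.7, 97.8]
tcp_rot: [3.141, -0.001, -0.05]
contact_force: [0.3, 0.3, -0.7]
opening: 0.651
```

```bash
python3 -c "
from h import *
go((616,244.4,35,-.05))"
```

```text
t 48.5 at [615.8 242.7  97.8] [ 3.141e+00 -1.000e-03 -5.000e-02] open 0.651 F [ 0.3  0.3 -0.7]
(616, 244.4, 35, -0.05) -> [ 0.01 -0.18  6.28] [ 0.1 -0.  -0. ]
```

Call:
apply_moves --targets '[[[0.3, 0, -0.2, 3, 0, 0, 0], [0.3, 0, -0.2, 6.3, 0, 0, 0], [0.3, 0, -0.2, 6.3, 0, 0, 0], [0.3, 0, -0.2, 6.3, 0, 0, 0]]]'

```text
clock: 48.9
eef_pos: [615.7, 243.0, 34.9]
tcp_rot: [3.14, 0.001, -0.052]
contact_force: [0.2, -0.4, 0.4]
opening: 0.649
```

Call:
apply_moves --targets '[[[-1, 0, 0, 0, 0, 0, 0], [-1, 0, 0, 0, 0, 0, 0], [-1, 0, 0, 0, 0, 0, 0], [-1, 0, 0, 0, 0, 0, 0], [-1, 0, 0, 0, 0, 0, 0], [-1, 0, 0, -4, 0, 0, 0], [-1, 0, 0, -9, 0, 0, 0], [-1, 0, 0, -14, 0, 0, 0]]]'

```text
clock: 49.7
eef_pos: [615.4, 243.2, 176.9]
tcp_rot: [3.14, 0.001, -0.051]
contact_force: [0.6, -0.4, -0.7]
opening: 0.387
```

```bash
python3 -c "
from h import *
S=(490.4,-407.5,-.046)
go(bp(S,-45,0,190))
"
```

```text
t 49.7 at [615.4 243.2 176.9] [ 3.14e+00  1.00e-03 -5.10e-02] open 0.387 F [ 0.6 -0.4 -0.7]
(np.float64(445.4), np.float64(-405.4), 190, -0.046) -> [-13.64  65.65  -1.17] [ 0.1  0.1 -0.3]
```

Call:
apply_moves --targets '[[[-1, -8, 38, -1.4, 0, 0, 0], [-1, -8, 38, -1.4, 0, 0, 0], [-1, -8, 38, -1.4, 0, 0, 0], [-1, -8, 38, -1.4, 0, 0, 0], [-1, -8, 38, -1.4, 0, 0, 0], [-1, -8, 38, -1.4, 0, 0, 0], [-1, -8, 38, -1.4, 0, 0, 0], [-1, -8, 38, -1.4, 0, 0, 0]]]'

```text
clock: 50.5
eef_pos: [515.1, -134.5, 192.9]
tcp_rot: [3.139, -0.0, -0.052]
contact_force: [1.0, 0.5, -1.0]
opening: 0.391
```

```bash
python3 -c "
from h import *
S=(490.4,-407.5,-.046)
go(bp(S,-45,0,190))
"
```

```text
t 50.5 at [ 515.1 -134.5  192.9] [ 3.139 -0.    -0.052] open 0.391 F [ 1.   0.5 -1. ]
(np.float64(445.4), np.float64(-405.4), 190, -0.046) -> [-5.56 27.41  0.36] [ 0.2 -0.  -0.3]
```

Call:
apply_moves --targets '[[[-1, -5.6, 27.4, 0, 0, 0, 0], [-1, -5.6, 27.4, 0, 0, 0, 0], [-1, -5.6, 27.4, 0, 0, 0, 0], [-1, -5.6, 27.4, 0, 0, 0, 0], [-1, -5.6, 27.4, 0, 0, 0, 0], [-1, -5.6, 27.4, 0, 0, 0, 0], [-1, -5.6, 27.4, 4, 0, 0, 0], [-1, -5.6, 27.4, 8, 0, 0, 0]]]'

```text
clock: 51.3
eef_pos: [445.5, -407.7, 114.7]
tcp_rot: [3.136, -0.004, -0.054]
contact_force: [0.4, -0.3, -1.1]
opening: 0.395
```

```bash
python3 -c "
from h import *
S=(490.4,-407.5,-.046)
go(bp(S,-45,0,46))
"
```

```text
t 51.3 at [ 445.5 -407.7  114.7] [ 3.136 -0.004 -0.054] open 0.395 F [ 0.4 -0.3 -1.1]
(np.float64(445.4), np.float64(-405.4), 46, -0.046) -> [-0.05 -0.27  6.87] [ 0.3 -0.2 -0.5]
```

Call:
apply_moves --targets '[[[-1, 0, 0, 4, 0.3, 0, 0], [-1, 0, 0, 6, 0.3, 0, 0], [-1, 0, 0, 6.8, 0.3, 0, 0], [-1, 0, 0, 6.9, 0.3, 0, 0], [-1, 0, 0, 7.0, 0.3, 0, 0], [-1, 0, 0, 7.05, 0.3, 0, 0], [-1, 0, 0, 7.05, 0.3, 0, 0]]]'

```text
clock: 52.0
eef_pos: [446.4, -408.6, 45.4]
tcp_rot: [3.14, -0.006, -0.054]
contact_force: [1.1, 0.4, -1.2]
opening: 0.396
```

Call:
apply_moves --targets '[[[-1, 0, 0, 0.05, 0, 0, 0], [-1, 0, 0, 0.1, 0, 0, 0], [-1, 0, 0, 0.15, 0, 0, 0], [-1, 0, 0, 0.2, 0, 0, 0], [-1, 0, 0, 0.25, 0, 0, 0], [-1, 0, 0, 0.25, 0, 0, 0]]]'

```text
clock: 52.6
eef_pos: [446.8, -409.1, 44.1]
tcp_rot: [3.139, -0.007, -0.054]
contact_force: [-2.4, 1.3, 11.9]
opening: 0.393
```

Call:
apply_moves --targets '[[[0.0, 0, 0, -0.1, 0, 0, 0], [0.2, 0, 0, -0.1, 0, 0, 0], [0.3, 0, 0, -0.1, 0, 0, 0], [0.3, 0, 0, -3, 0, 0, 0], [0.3, 0, 0, -8, 0, 0, 0], [0.3, 0, 0, -13, 0, 0, 0], [0.3, -5, 0, -17, 0, 0, 0], [0.3, -10, 0, -17, 0, 0, 0]]]'

```text
clock: 53.4
eef_pos: [359.2, -405.6, 215.8]
tcp_rot: [3.134, -0.012, -0.052]
contact_force: [-0.3, -0.9, 0.6]
opening: 0.65
```

Call:
apply_moves --targets '[[[0.3, -4, 5, -4, 0, 0, 0], [0.3, -4, 10, -4, 0, 0, 0], [0.3, -4, 12, -4, 0, 0, 0], [0.3, -4, 12, -4, 0, 0, 0]]]'

```text
clock: 53.8
eef_pos: [311.6, -527.8, 257.3]
tcp_rot: [3.13, -0.013, -0.054]
contact_force: [0.6, 0.6, -0.3]
opening: 0.654
```

```bash
python3 meas.py; python3 -c "
from h import *
go()
f,im=grab('top','fin');g,im2=grab('scene','fin2')
a=cv2.resize(im[145:285,140:430],(800,386),interpolation=cv2.INTER_CUBIC)
b=cv2.resize(im2[125:270,140:430],(400,200),interpolation=cv2.INTER_CUBIC)
b2=cv2.resize(im2[140:200,130:230],(360,214),interpolation=cv2.INTER_CUBIC)
o=np.zeros((600,800,3),np.uint8);o[:386]=a;o[386:586,:400]=b;o[386:600,420:780]=b2
cv2.imwrite('pics/final.png',o)"
```

```text
A [[(np.float64(0.5), np.float64(57.0)), (np.float64(0.0), np.float64(104.0)), (np.float64(0.5), np.float64(77.0))], [(np.float64(0.0), np.float64(89.0)), (np.float64(0.5), np.float64(89.0)), (np.float64(0.5), np.float64(65.0))]]
B [[(np.float64(6.0), np.float64(49.0)), (np.float64(4.0), np.float64(72.0)), (np.float64(3.5), np.float64(72.0))], [(np.float64(5.5), np.float64(76.0)), (np.float64(-4.5), np.float64(132.0)), (np.float64(5.0), np.float64(64.0))]]
t 53.85 at [ 311.8 -525.   256.3] [ 3.133 -0.012 -0.054] open 0.65 F [-0.5 -0.   0.5]
```

View pics/final.png

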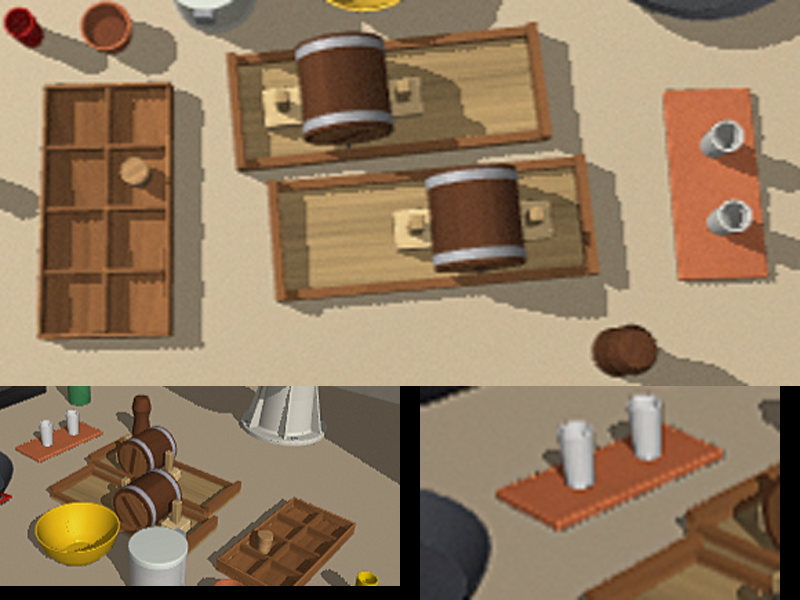

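```bash
python3 -c "
from h import *
f,_=grab('top')
for b,u,v in((A,283,97),(A,403,88),(B,415,224),(B,535,212)): print(inb(b,px2w(f,140+u/2.7586,145+v/2.757,82)))"
```

```text
[ -3.5 116.9]
[ -7.  -15.2]
[-2.9 21.2]
[  -1.1 -108.7]
```

```bash
python3 -c "
from rig import r
print(r.sign_off())"
```

```text
the job is handed in; nothing more can be done
None
```

The tasting is set up and handed in at about 54 s on the robot's clock. Both casks lie parked on their lines with two stop blocks each, and both cups (only two were in the tray) stand on the slab.

**How it went**
- **Cask A:** I rolled it onto its line. It was then knocked about 115 mm back, so I rolled it on again.
- **Cask B:** It first overshot its line by about 7 mm, and I nudged it back to about +5 mm. Both casks read as parked and still, with all four blocks still in the tray, before I lifted the first block.
- **Disturbance while blocking:** Setting the first block against cask B pushed it about 16 mm off its line. I rolled it back against that block with the second block held in the gripper. The milestone reading came before this.

**Last checks, from the camera**

| Check | Reading | Limit |
|---|---|---|
| Cask A off its line | about +0.5 mm | 10 mm |
| Cask B off its line | about +5 mm | 10 mm |
| Block to cask A | about 67 and 65 mm | 75 mm along the board |
| Block to cask B | about 66 and 64 mm | 75 mm along the board |

- **Readings that disagreed:** One edge reading for cask B (-4.5 mm) did not match its other five, which ran from +3.5 to +6 mm. I took it for the block's stem in the way.
- **By eye:** The blocks and cups look upright, the cork is in its place, and the other items in the final picture look undisturbed. The gripper is clear of everything.

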